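# Rotate three tube racks home by way of the spare tray

## Robot

A 6-joint arm with a two-finger parallel gripper is mounted at the origin on the work surface. World frame = base frame: x ahead of the robot, y to its left, z up, the work surface at z = 0. Lengths are in m, angles in rad, forces in N, time in s.
With the tool pointing down it reaches from about 0.275 to 0.725 m from the base axis. Payload 5.6 kg.
Tool frame: the origin (TCP) lies on the centre line of the jaws, within the pads' length; the fingertips stand 22 mm ahead of it and the grasp point (between the pads) lies 3 mm ahead of it; z points along the fingers, x is the direction in which the jaws open and shut, and the axes are right-handed (so a half turn about z gives the same grasp; the last joint's range is limited). The gripper opens to 85 mm and grips with 20 to 120 N. Pads are 22 mm wide; open, the fingers measure 114 mm over their backs; the gripper's body (76 mm by 85 mm) begins 54 mm behind the grasp point. The pads swing forward as they close: fully open they stand 13 mm farther back than shut.
Start: joints at [-0.914, 0.255, 0.108, 0, -1.424, -0.285], TCP at [0.2, -0.512, 0.253] pointing down, gripper open.
Joint ranges: [-2.95, 2.95], [-1.21, 1.97], [-1.09, 1.5], [-2.87, 1.71], [-2.94, -0.07], [-3.05, 3.05]. Speed limits (rad/s): [2.57, 2.57, 3.14, 3.14, 3.14, 3.14].

## Interface

Orientations are given as a 3x3 rotation matrix whose columns are the frame's x, y, z axes.
In Python, from plant import robot gives the robot as it stands.
- The arm moves only by the shell command python3 -m crank 'ROWS' [OPENING] [FORCE]. ROWS is JSON, a list of rows, each an object with "delta_pos": the shift along the tool's x, y, z in units of 0.15 m (1.0 is 0.15 m), a list of three; "rot": the turn, a rotation vector about the tool's x, y, z in units of 90 degrees (1.0 is 90 degrees), a list of three. A call has exactly 8 rows; each row shifts and turns the commanded pose from where the row before left it, along the tool's axes as they then stand; what a row does not reach is not made up. A row lasts 1/12 s, in which the tool goes at most 41.7 mm and 7.16 degrees, less where a joint would pass 70% of its speed; a pose out of reach is approached as far as the arm can. A call with a number of a shift or a turn outside -1 to 1 is refused whole. A call with a gripper value outside its range is refused whole. OPENING is the closure, from 0 (fully open) to 1 (shut), set as the call begins (- or left out, the last holds). The fingers move at their own pace and stop on an object; FORCE is the grip in N (left out, the last holds). Time passes only in rows, so rows that do not move let the fingers close, or fill a call up. It gives the time, the measured TCP pose, the force and the opening at its end, in the units of the state.
- robot.get_state(): the state, without advancing time (a new reading comes with each control period).
- robot.get_image(name): name is "scene" or "top"; returns the picture (480x640x3 uint8, blue, green, red); there is no depth.
- robot.get_calibration(name): a dict with "K" (3x3 intrinsics, pixels), "R" (3x3) and "t" (3): a world point X has camera coordinates R X + t. Camera axes: x right, y down, z forward; pixel columns grow to the right and rows downward; lengths in m; the calibration is good to about 2 mm. A picture is of the moment at which its call begins. get_calibration takes no time and is no camera call.
- robot.job_done(): hands the job in, once; it reports no verdict.
Trained networks look in the newest picture that a camera, given by its name, has taken for a name from the list of things; names that differ only in an ending like _2 or _b are one class to them, and where a whole thing is asked for, a point or a joint stands for the part that bears it (a point fixed in the world has none). Each returns a list of dicts, best first, with "conf" (0 to 1); they miss things now and then, are a little off and sometimes report something else, mostly with a low value. They report only what shows in the picture. A call takes as long as a camera call. They do not tell look-alikes from the thing itself.
- robot.find_in(camera, target): "centre" ([x, y, z] in m, in the coordinates of the camera as it stood for that picture, good to about 4 mm: the middle of the surface that is visible of it).
- robot.masks_of(camera, target): "mask" (480x640 bool, what is visible of it).
The state is a dict: "time_s": time; "qpos": joint angles; "qd": joint speeds; "joint_efforts": joint torques, N m; "tool_pos": TCP position; "tool_rot": TCP orientation; "contact_force": force on the tool from outside, world axes, zero at the start; "ft_torque": the same for the moment, N m; "grip_width": finger opening in m.
Only numpy, scipy, OpenCV 4.12 (cv2) and the standard library are available. Lean on these libraries where they do the work, as an engineer would, in place of code of your own. Each camera call takes 0.05 s, during which the arm holds its last target.

## Task

The three microtube racks were put back in the wrong docking trays: move each into the tray of its own colour, parking one in the empty white tray on the way, so that the white tray is empty again at the end. The tubes are open, so keep the racks upright, set each one down gently and flat inside a tray rather than dropping it, and never stand one on the bare bench. Leave the bottle, the beaker and the timer where they are.

Things in the scene. Friction and masses are not known exactly. Their poses are not given: they have to be found in the camera images.
- rack_purple_center (a point): purple microtube rack: a loose solid-sided block 96 (x) x 56 (y) x 44 mm high, about 0.14 kg, with 3 x 5 round holes on top, some filled by white tube caps that stand 5 mm proud. The point is its centre, 22 mm above its underside; x runs along its long side, y across it, z up. Grasp it across the 56 mm width from above. It may stand in its tray either way round.
- rack_orange_center (a point): orange microtube rack: a loose solid-sided block 96 (x) x 56 (y) x 44 mm high, about 0.14 kg, with 3 x 5 round holes on top, some filled by white tube caps that stand 5 mm proud. The point is its centre, 22 mm above its underside; x runs along its long side, y across it, z up. Grasp it across the 56 mm width from above. It may stand in its tray either way round.
- rack_green_center (a point): green microtube rack: a loose solid-sided block 96 (x) x 56 (y) x 44 mm high, about 0.14 kg, with 3 x 5 round holes on top, some filled by white tube caps that stand 5 mm proud. The point is its centre, 22 mm above its underside; x runs along its long side, y across it, z up. Grasp it across the 56 mm width from above. It may stand in its tray either way round.
- dock_purple (a point): purple docking tray, the home of the purple rack. Fixed to the bench, a shallow tray of 128 (x) x 88 (y) mm outside and 120 x 80 mm inside, the whole tray purple. Floor 6 mm above the bench, rim 14 mm above the bench (8 mm above the floor). The point is the centre of the floor's top; x runs along the long side. A rack lies flat in it with about 12 mm of play all round.
- dock_orange (a point): orange docking tray, the home of the orange rack. Fixed to the bench, a shallow tray of 128 (x) x 88 (y) mm outside and 120 x 80 mm inside, the whole tray orange. Floor 6 mm above the bench, rim 14 mm above the bench (8 mm above the floor). The point is the centre of the floor's top; x runs along the long side. A rack lies flat in it with about 12 mm of play all round.
- dock_green (a point): green docking tray, the home of the green rack. Fixed to the bench, a shallow tray of 128 (x) x 88 (y) mm outside and 120 x 80 mm inside, the whole tray green. Floor 6 mm above the bench, rim 14 mm above the bench (8 mm above the floor). The point is the centre of the floor's top; x runs along the long side. A rack lies flat in it with about 12 mm of play all round.
- dock_white (a point): white docking tray, the spare tray: empty at the start and at the end. Fixed to the bench, a shallow tray of 128 (x) x 88 (y) mm outside and 120 x 80 mm inside, the whole tray white. Floor 6 mm above the bench, rim 14 mm above the bench (8 mm above the floor). The point is the centre of the floor's top; x runs along the long side. A rack lies flat in it with about 12 mm of play all round.
- bottle_center (a point): bystander: loose amber bottle with a blue cap, 62 mm diameter, 110 mm high; the point is at its centre, half-way up. Leave it alone.
- beaker_center (a point): bystander: loose clear open beaker, 68 mm diameter at the rim, 85 mm high; the point is at its centre, half-way up. Leave it alone.
- timer_center (a point): bystander: loose white bench timer lying flat, 62 x 66 x 18 mm; the point is at its centre, half-way up. Leave it alone.
There are look-alikes about, which are no part of the job. Of the things like the part that bears rack_green_center, leave any that is yellow; of the rest the smaller one is meant.

How it is judged:
By the outcome, as a careful person would: the job done as asked, in the order asked, and still so for the second after the job is handed in, with the robot touching nothing.
It also fails if it takes over 112 s, if anything falls off the work surface, if the arm or the gripper's body presses on something with over 40 N, if the wrist force passes 120 N, or if a joint passes its speed limit or range.

## Working session

There is one attempt and no reset: what is moved stays moved. The work goes in short steps, Python scripts to look and compute and a shell command to move; the robot and the scene stay as the last step left them, time stands still between calls to the robot, and variables do not carry over. Pictures are saved under pics/ and viewed, and the job is handed in when it is done.

```bash
ls; mkdir -p pics
python3 - <<'E'
from plant import robot
import cv2
for n in ("scene","top"):
    cv2.imwrite(f"pics/{n}0.png",robot.get_image(n)); c=robot.get_calibration(n); print(n,c)
s=robot.get_state(); print(s)
E
```

```text
pics
scene {'K': array([[535.89197428,   0.        , 323.28162547],
       [  0.        , 535.89197428, 238.93846657],
       [  0.        ,   0.        ,   1.        ]]), 'R': array([[-0.69173567,  0.72214224,  0.00351502],
       [ 0.40779919,  0.39463619, -0.82338454],
       [-0.59598791, -0.56813103, -0.56747295]]), 't': array([ 0.31918931, -0.18015715,  1.549328  ])}
top {'K': array([[474.90613973,   0.        , 317.40848751],
       [  0.        , 474.90613973, 235.7574753 ],
       [  0.        ,   0.        ,   1.        ]]), 'R': array([[ 0.00516415, -0.99998462, -0.00202314],
       [-0.99267901, -0.00488226, -0.12068368],
       [ 0.12067194,  0.00263156, -0.99268895]]), 't': array([0.06767033, 0.54053688, 0.99129557])}
{'time_s': 0.1, 'qpos': array([-9.14411051e-01,  2.55720700e-01,  1.07144012e-01, -4.13320163e-04,
       -1.42389847e+00, -2.84568951e-01]), 'qd': array([ 0.00161016,  0.00097239,  0.00358183,  0.00052081, -0.00049724,
       -0.00033408]), 'joint_efforts': array([-1.24101422e-03, -3.87604094e+01,  2.38476652e+01,  5.37789524e+00,
       -3.76231023e-03, -8.19411525e-07]), 'tool_pos': array([ 0.19971149, -0.51203494,  0.2524742 ]), 'tool_rot': array([[-3.63250955e-01,  9.31691072e-01, -7.00604879e-04],
       [ 9.31689736e-01,  3.63251622e-01,  1.57948170e-03],
       [ 1.72608486e-03, -7.89981378e-05, -9.99998507e-01]]), 'contact_force': array([ 0.01619084, -0.16990185,  0.22712016]), 'ft_torque': array([-0.08192661,  0.00963354, -0.02118487]), 'grip_width': 0.08516332974283826}
```

View pics/scene0.png

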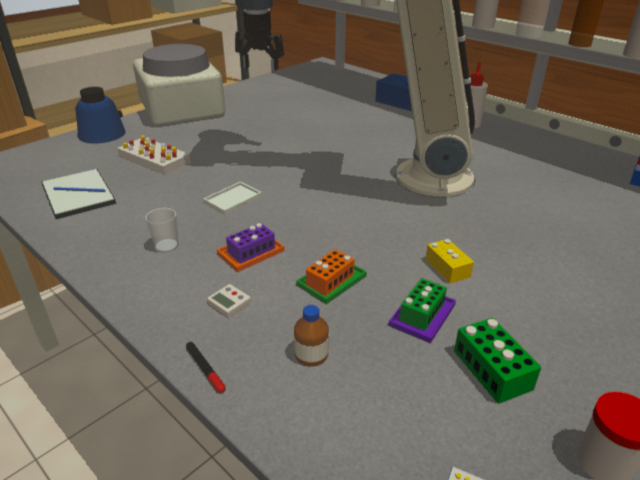

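View pics/top0.png

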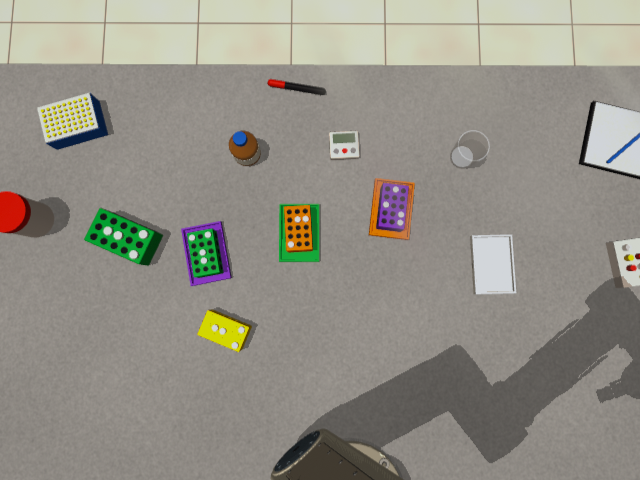

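Top view: the purple rack (393,206) stands in the orange tray, the orange rack (298,228) in the green tray and the small green rack (204,253) in the purple tray. The white tray (493,264) is empty.

Candidates for the green rack:
- small green block at (204,253)
- big green block at (123,236): look-alike, larger
- yellow block at (223,330): look-alike, yellow
- blue/white tip box at (72,120) and block at (630,260): clutter

By the description, the small one in the purple tray is meant.

```bash
cat > h.py <<'E'
from plant import robot
import numpy as np, cv2
from scipy.optimize import minimize
CAL={n:robot.get_calibration(n) for n in("top","scene")}
def proj(n,P):
    c=CAL[n]; return cv2.projectPoints(np.asarray(P,float),cv2.Rodrigues(c["R"])[0],c["t"],c["K"],None)[0][:,0]
def ray(n,uv,z):
    c=CAL[n]; R=c["R"]; C=-R.T@c["t"]; d=R.T@np.linalg.inv(c["K"])@np.r_[uv,1]; return C+d*(z-C[2])/d[2]
def box(p,dx,dy,z0,z1):
    c,s=np.cos(p[2]),np.sin(p[2])
    return [[p[0]+c*a-s*b,p[1]+s*a+c*b,z] for z in(z0,z1) for a in(-dx/2,dx/2) for b in(-dy/2,dy/2)]
def rast(n,p,dims):
    h=cv2.convexHull(proj(n,box(p,*dims)).astype(np.float32))[:,0]
    m=np.zeros((480,640),np.uint8); cv2.fillConvexPoly(m,np.round(h*16).astype(np.int32),255,cv2.LINE_AA,4); return m/255.
def fit(masks,dims,p0):
    f=lambda p:sum(1-np.minimum(m,r).sum()/np.maximum(m,r).sum() for n,m in masks.items() for r in[rast(n,p,dims)])
    best=None
    for a in(0,.15,-.15):
        r=minimize(f,[p0[0],p0[1],p0[2]+a],method="Nelder-Mead",options=dict(initial_simplex=np.array(p0)+[0,0,a]+np.array([[0,0,0],[.01,0,0],[0,.01,0],[0,0,.15]]),xatol=1e-4,fatol=1e-5))
        if best is None or r.fun<best.fun: best=r
    return best
def masks(n,t,k=0.3): return [(d["conf"],d["mask"].astype(np.float64)) for d in robot.masks_of(n,t) if d["conf"]>k]
def hull(m):
    h=cv2.convexHull(cv2.findNonZero((m>0).astype(np.uint8))); o=np.zeros((480,640),np.uint8); cv2.fillConvexPoly(o,h,1); return o.astype(float)
def start(m,z):
    (c,(w,h),a)=cv2.minAreaRect(cv2.findNonZero((m>0).astype(np.uint8))); b=cv2.boxPoints((c,(w,h),a))
    q=[ray("top",x,z) for x in b]; e=q[1]-q[0]; g=q[2]-q[1]
    if np.hypot(*g[:2])>np.hypot(*e[:2]): e=g
    return [*np.mean(q,0)[:2],(np.arctan2(e[1],e[0])+np.pi/2)%np.pi-np.pi/2]
RD=(.096,.056,.006,.050); TD=(.128,.088,0,.014)
E
python3 - <<'E'
from h import *
img=robot.get_image("top");robot.get_image("scene")
vis=img.copy()
for t in("rack_purple_center","rack_orange_center","rack_green_center","dock_purple","dock_orange","dock_green","dock_white"):
    D=RD if t[0]=="r" else TD
    for c,m in masks("top",t):
        m=hull(m); p0=start(m,D[3]); r=fit({"top":m},D,p0)
        uv=np.argwhere(m).mean(0)[::-1]
        print(t,"%.2f"%c,uv.round(),int(m.sum()),r.x.round(4),"err %.3f"%r.fun)
        for q in(box(r.x,*D)[4:],):
            h=cv2.convexHull(proj("top",q).astype(np.float32)); cv2.polylines(vis,[np.round(h*16).astype(np.int32)],True,(255,255,0),1,cv2.LINE_AA,4)
for t in("bottle_center","beaker_center","timer_center"):
    d=robot.find_in("top",t)
    for e in d[:2]:
        c=CAL["top"]; print(t,e["conf"],(c["R"].T@(np.array(e["centre"])-c["t"])).round(3))
cv2.imwrite("pics/v1.png",cv2.resize(vis[90:370,60:540],None,fx=1.66,fy=1.66,interpolation=cv2.INTER_CUBIC))
cv2.imwrite("pics/g1.png",cv2.resize(img[190:300,70:270],None,fx=4,fy=4))
print(robot.get_state()["time_s"])
E
```

```text
rack_purple_center 0.69 [392. 207.] 1323 [ 0.603  -0.0914 -0.1251] err 0.080
rack_orange_center 0.70 [298. 228.] 1213 [0.5563 0.1122 0.0813] err 0.091
rack_green_center 0.93 [224. 330.] 1460 [0.3402 0.2654 1.192 ] err 0.058
rack_green_center 0.92 [123. 237.] 2677 [0.5413 0.5032 0.9072] err 0.404
rack_green_center 0.81 [205. 253.] 1497 [0.5024 0.3122 0.2006] err 0.045
dock_purple 0.72 [206. 253.] 2528 [0.5039 0.3161 0.2088] err 0.033
dock_orange 0.67 [392. 208.] 2463 [ 0.6057 -0.0942 -0.1082] err 0.037
dock_green 0.85 [299. 233.] 2289 [0.5502 0.1111 0.0192] err 0.072
dock_white 0.77 [492. 264.] 2572 [ 0.484  -0.3135  0.0224] err 0.033
bottle_center 0.89 [0.72  0.229 0.075]
bottle_center 0.69 [0.532 0.106 0.008]
beaker_center 0.61 [ 0.738 -0.262  0.048]
timer_center 0.95 [0.752 0.015 0.021]
timer_center 0.69 [0.552 0.107 0.045]
0.7
```

View pics/v1.png

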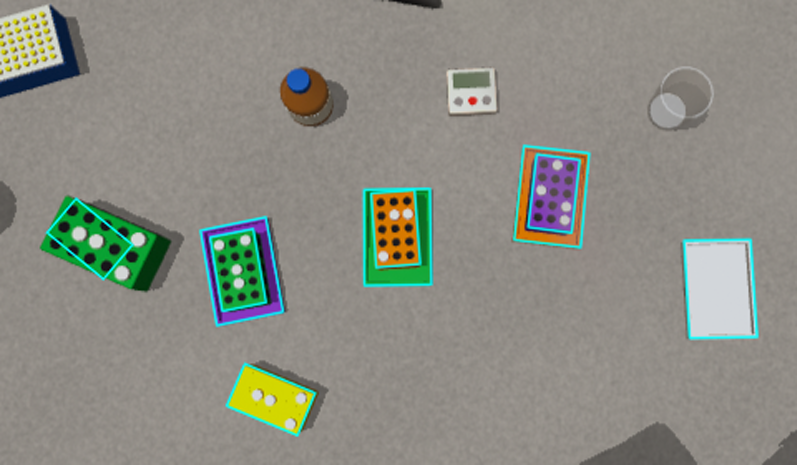

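View pics/g1.png

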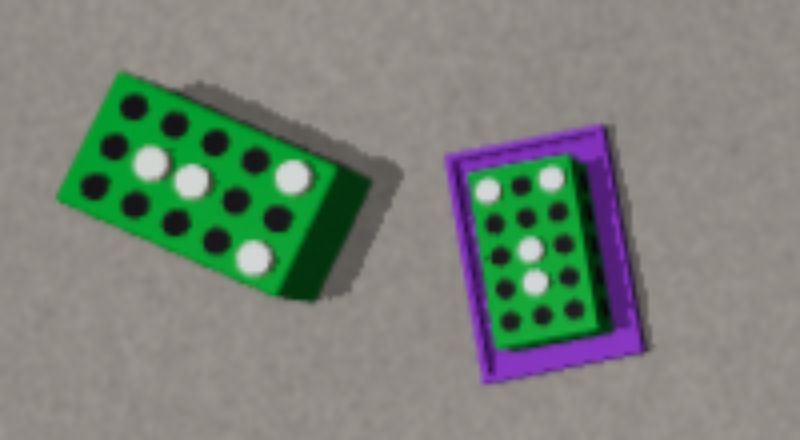

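The crop shows the small green block, 15 holes and 4 caps, in the purple tray; the larger look-alike is beside it. I'll refine the rack fits with colour masks from both cameras.

```bash
cat >> h.py <<'E'
HUE=dict(purple=(122,150),orange=(3,17),green=(50,75))
def cmask(img,col,uv,rad):
    hsv=cv2.cvtColor(img,cv2.COLOR_BGR2HSV); lo,hi=HUE[col]
    m=((hsv[...,0]>=lo)&(hsv[...,0]<=hi)&(hsv[...,1]>110)&(hsv[...,2]>25)).astype(np.uint8)
    roi=np.zeros_like(m); cv2.circle(roi,tuple(int(x) for x in uv),rad,1,-1); m&=roi
    n,l,st,ce=cv2.connectedComponentsWithStats(m); k=1+np.argmax(st[1:,4]); return hull(l==k)
def rackfit(col,p0,dz=0,cams=("top","scene"),vis=True,tag="r"):
    D=(.096,.056,.006+dz,.050+dz); M={}
    I={n:robot.get_image(n) for n in cams}
    for n in cams:
        uv=proj(n,[[p0[0],p0[1],.03+dz]])[0]; M[n]=cmask(I[n],col,uv,42)
    r=fit(M,D,p0)
    if vis:
        o=[]
        for n in cams:
            v=I[n].copy()
            h=cv2.convexHull(proj(n,box(r.x,*D)).astype(np.float32)); cv2.polylines(v,[np.round(h*16).astype(np.int32)],True,(255,255,0),1,cv2.LINE_AA,4)
            u,w=proj(n,[[*r.x[:2],.03]])[0].astype(int); u=np.clip(u,50,590);w=np.clip(w,50,430); o.append(cv2.resize(v[w-50:w+50,u-50:u+50],(400,400)))
        cv2.imwrite(f"pics/{tag}_{col}.png",np.hstack(o))
    return r,{n:int(m.sum()) for n,m in M.items()}
E
python3 - <<'E'
from h import *
for c,p in(("purple",(.603,-.0914,-.12)),("orange",(.5563,.1122,.03)),("green",(.5024,.3122,.2))):
    for cams in(("top","scene"),("top",),("scene",)):
        r,a=rackfit(c,p,cams=cams,vis=len(cams)==2); print(c,cams,r.x.round(4),round(r.fun,3),a)
E
python3 -c "
import cv2,numpy as np
cv2.imwrite('pics/r_all.png',cv2.resize(np.vstack([cv2.imread(f'pics/r_{c}.png') for c in('purple','orange','green')]),(400,600)))"
```

```text
purple ('top', 'scene') [ 0.6041 -0.093  -0.1773] 0.277 {'top': 1244, 'scene': 1244}
purple ('top',) [ 0.6042 -0.0918 -0.1615] 0.129 {'top': 1245}
purple ('scene',) [ 0.603  -0.0932 -0.0603] 0.145 {'scene': 1245}
orange ('top', 'scene') [0.5564 0.112  0.1022] 0.17 {'top': 1215, 'scene': 1493}
orange ('top',) [0.5568 0.112  0.078 ] 0.089 {'top': 1215}
orange ('scene',) [0.5561 0.1112 0.1298] 0.075 {'scene': 1494}
green ('top', 'scene') [0.5031 0.3123 0.2293] 0.2 {'top': 1368, 'scene': 1576}
green ('top',) [0.5014 0.3131 0.2074] 0.101 {'top': 1366}
green ('scene',) [0.5032 0.3116 0.2594] 0.096 {'scene': 1565}
```

View pics/r_all.png

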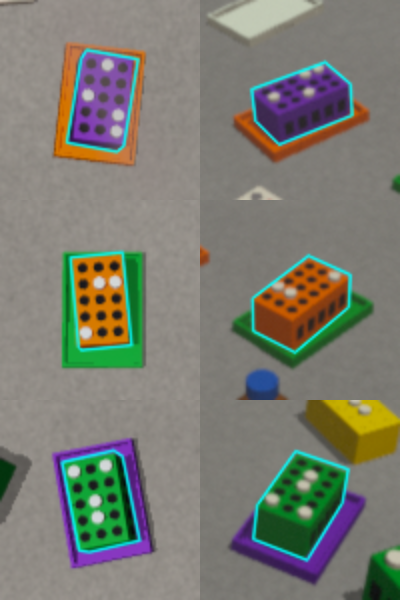

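```bash
cat >> h.py <<'E'
VT=dict(purple=110,orange=170,green=100)
def topface(col,p0,z=.05,img=None):
    img=robot.get_image("top") if img is None else img
    uv=proj("top",[[p0[0],p0[1],z]])[0]; S=6; u0,v0=(uv-[45,45]).astype(int)
    c=cv2.resize(img[v0:v0+90,u0:u0+90],None,fx=S,fy=S,interpolation=cv2.INTER_CUBIC)
    hsv=cv2.cvtColor(c,cv2.COLOR_BGR2HSV); lo,hi=HUE[col]
    m=((hsv[...,0]>=lo)&(hsv[...,0]<=hi)&(hsv[...,1]>110)&(hsv[...,2]>VT[col])).astype(np.uint8)
    roi=np.zeros_like(m); cv2.circle(roi,(45*S,45*S),40*S,1,-1); m&=roi
    m=cv2.morphologyEx(m,cv2.MORPH_CLOSE,np.ones((25,25)));m=cv2.morphologyEx(m,cv2.MORPH_OPEN,np.ones((9,9)))
    n,l,st,ce=cv2.connectedComponentsWithStats(m); k=1+np.argmax(st[1:,4])
    b=cv2.boxPoints(cv2.minAreaRect(cv2.findNonZero((l==k).astype(np.uint8))))
    cv2.polylines(c,[np.intp(b)],True,(255,255,0),1)
    q=[ray("top",(x+.5)/S-.5+[u0,v0],z) for x in b]; e=q[1]-q[0]; g=q[2]-q[1]
    le,lg=np.hypot(*e[:2]),np.hypot(*g[:2])
    if lg>le: e=g
    return [*np.mean(q,0)[:2],(np.arctan2(e[1],e[0])+np.pi/2)%np.pi-np.pi/2],(le,lg),c
E
python3 - <<'E'
from h import *
o=[]
for c,p in(("purple",(.603,-.0914,-.12)),("orange",(.5563,.1122,.03)),("green",(.5024,.3122,.2))):
    P,s,v=topface(c,p); print(c,np.round(P,4),np.round(s,4)); o.append(cv2.resize(v,(266,266)))
cv2.imwrite("pics/tf.png",np.hstack(o))
E
```

```text
purple [ 0.6034 -0.0906 -0.1175] [0.0956 0.0561]
orange [0.5554 0.112  0.0589] [0.0551 0.095 ]
green [0.5014 0.3125 0.1949] [0.0556 0.0962]
```

View pics/tf.png

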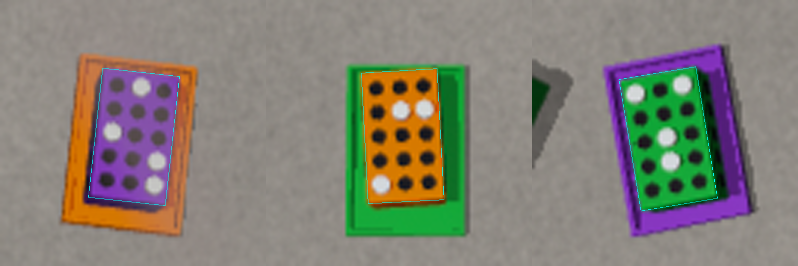

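```bash
cat >> h.py <<'E'
def plan(x,y,z,yaw):
    """yaw = rack/tray long-axis yaw; prints rot (units) to do first, then shift in tool axes after the rot"""
    s=robot.get_state(); R=s["tool_rot"]; a=np.arctan2(R[1,0],R[0,0]); at=yaw+np.pi/2
    w=(at-a+np.pi/2)%np.pi-np.pi/2
    d=np.array([x,y,z])-s["tool_pos"]
    sh=lambda a:np.array([np.cos(a)*d[0]+np.sin(a)*d[1],np.sin(a)*d[0]-np.cos(a)*d[1],-d[2]])/.15
    print("rot z %.4f"%(-w/(np.pi/2)),"shift now",sh(a).round(3),"shift after rot",sh(a+w).round(3),"tilt",R[:,2].round(4),"pos",s["tool_pos"].round(4),"t",s["time_s"])
E
python3 - <<'E'
from h import *
plan(.6034,-.0906,.18,-.1175)
E
```

```text
rot z 0.3115 shift now [1.643 3.528 0.489] shift after rot [3.108 2.342 0.489] tilt [ 0. -0. -1.] pos [ 0.1998 -0.5124  0.2533] t 1.45
```

```bash
python3 -m crank '[{"delta_pos":[0,0,0],"rot":[0,0,0.039]},{"delta_pos":[0,0,0],"rot":[0,0,0.039]},{"delta_pos":[0,0,0],"rot":[0,0,0.039]},{"delta_pos":[0,0,0],"rot":[0,0,0.039]},{"delta_pos":[0,0,0],"rot":[0,0,0.039]},{"delta_pos":[0,0,0],"rot":[0,0,0.039]},{"delta_pos":[0,0,0],"rot":[0,0,0.039]},{"delta_pos":[0,0,0],"rot":[0,0,0.039]}]' 0 30
python3 -m crank '[{"delta_pos":[0.1,0.075,0],"rot":[0,0,0]},{"delta_pos":[0.2,0.15,0],"rot":[0,0,0]},{"delta_pos":[0.2,0.15,0],"rot":[0,0,0]},{"delta_pos":[0.2,0.15,0],"rot":[0,0,0]},{"delta_pos":[0.2,0.15,0],"rot":[0,0,0]},{"delta_pos":[0.2,0.15,0],"rot":[0,0,0]},{"delta_pos":[0.2,0.15,0],"rot":[0,0,0]},{"delta_pos":[0.2,0.15,0],"rot":[0,0,0]}]'
python3 -c "
from h import *
plan(.6034,-.0906,.18,-.1175)"
```

```text
time_s: 2.12
tool_pos: [0.1998, -0.5124, 0.2533]
tool_rot: [[0.121, 0.993, -0.0], [0.993, -0.121, 0.0], [0.0, -0.0, -1.0]]
contact_force: [-0.1, 0.2, -0.4]
grip_width: 0.0852
time_s: 2.78
tool_pos: [0.3949, -0.3073, 0.2535]
tool_rot: [[0.118, 0.993, 0.001], [0.993, -0.118, -0.0], [-0.0, 0.001, -1.0]]
contact_force: [1.6, -0.2, 0.1]
grip_width: 0.0852
rot z -0.0005 shift now [1.599 1.21  0.49 ] shift after rot [1.598 1.211 0.49 ] tilt [ 5.e-04 -2.e-04 -1.e+00] pos [ 0.3949 -0.3073  0.2535] t 2.7833
```

```bash
python3 -m crank '[{"delta_pos":[0.22,0.17,0],"rot":[0,0,0]},{"delta_pos":[0.22,0.17,0.05],"rot":[0,0,0]},{"delta_pos":[0.22,0.17,0.05],"rot":[0,0,0]},{"delta_pos":[0.22,0.17,0.08],"rot":[0,0,0]},{"delta_pos":[0.22,0.17,0.08],"rot":[0,0,0]},{"delta_pos":[0.22,0.16,0.08],"rot":[0,0,0]},{"delta_pos":[0.18,0.13,0.08],"rot":[0,0,0]},{"delta_pos":[0.10,0.07,0.07],"rot":[0,0,0]}]'
python3 -c "
from h import *
plan(.6034,-.0906,.042,-.1175)"
```

```text
time_s: 3.45
tool_pos: [0.6004, -0.0931, 0.1798]
tool_rot: [[0.116, 0.993, -0.001], [0.993, -0.116, 0.0], [0.0, -0.001, -1.0]]
contact_force: [-0.6, -1.0, -0.6]
grip_width: 0.0852
rot z 0.0009 shift now [0.019 0.018 0.918] shift after rot [0.019 0.018 0.918] tilt [-5.e-04  4.e-04 -1.e+00] pos [ 0.6004 -0.0931  0.1798] t 3.45
```

```bash
python3 -m crank '[{"delta_pos":[0.019,0.018,0.08],"rot":[0,0,0]},{"delta_pos":[0,0,0.14],"rot":[0,0,0]},{"delta_pos":[0,0,0.14],"rot":[0,0,0]},{"delta_pos":[0,0,0.14],"rot":[0,0,0]},{"delta_pos":[0,0,0.14],"rot":[0,0,0]},{"delta_pos":[0,0,0.12],"rot":[0,0,0]},{"delta_pos":[0,0,0.1],"rot":[0,0,0]},{"delta_pos":[0,0,0.058],"rot":[0,0,0]}]'
python3 - <<'E'
from h import *
plan(.6034,-.0906,.042,-.1175)
a=robot.get_image("scene")[190:300,190:350]
cv2.imwrite("pics/grasp1.png",cv2.resize(a,None,fx=5,fy=5))
E
```

```text
time_s: 4.12
tool_pos: [0.6004, -0.0938, 0.0415]
tool_rot: [[0.119, 0.993, -0.003], [0.993, -0.119, 0.0], [-0.0, -0.003, -1.0]]
contact_force: [0.2, -0.6, 0.2]
grip_width: 0.0855
rot z -0.0009 shift now [ 0.023  0.017 -0.003] shift after rot [ 0.023  0.017 -0.003] tilt [-0.0029  0.     -1.    ] pos [ 0.6004 -0.0938  0.0415] t 4.1167
```

View pics/grasp1.png

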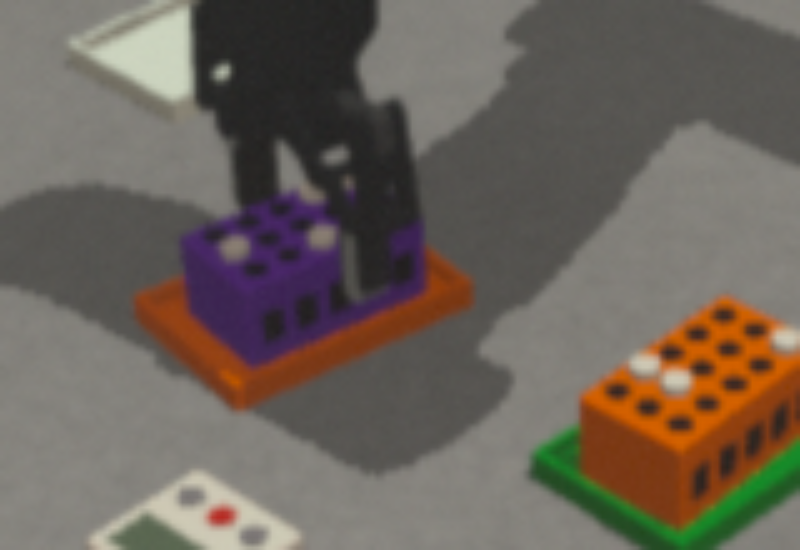

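Both fingers straddle the purple rack, clear of the tray rim. Close.

```bash
python3 -m crank '[{"delta_pos":[0.023,0.017,0],"rot":[0,0,0]},{"delta_pos":[0,0,0],"rot":[0,0,0]},{"delta_pos":[0,0,0],"rot":[0,0,0]},{"delta_pos":[0,0,0],"rot":[0,0,0]},{"delta_pos":[0,0,0],"rot":[0,0,0]},{"delta_pos":[0,0,0],"rot":[0,0,0]},{"delta_pos":[0,0,0],"rot":[0,0,0]},{"delta_pos":[0,0,0],"rot":[0,0,0]}]' 1 40
python3 -m crank '[{"delta_pos":[0,0,0],"rot":[0,0,0]},{"delta_pos":[0,0,0],"rot":[0,0,0]},{"delta_pos":[0,0,-0.02],"rot":[0,0,0]},{"delta_pos":[0,0,-0.05],"rot":[0,0,0]},{"delta_pos":[0,0,-0.1],"rot":[0,0,0]},{"delta_pos":[0,0,-0.15],"rot":[0,0,0]},{"delta_pos":[0,0,-0.15],"rot":[0,0,0]},{"delta_pos":[0,0,-0.1],"rot":[0,0,0]}]'
python3 - <<'E'
from h import *
plan(.484,-.3135,.125,.0224)
a=robot.get_image("scene")[130:300,150:400]; b=robot.get_image("top")[120:290,300:550]
cv2.imwrite("pics/lift1.png",cv2.resize(np.vstack([a,b]),None,fx=1.7,fy=1.7))
print(robot.get_state()["grip_width"])
E
```

```text
time_s: 4.83
tool_pos: [0.6058, -0.0903, 0.0452]
tool_rot: [[0.118, 0.993, 0.003], [0.993, -0.118, -0.0], [0.0, 0.003, -1.0]]
contact_force: [0.1, 1.5, 7.6]
grip_width: 0.0551
time_s: 5.5
tool_pos: [0.6048, -0.0905, 0.1313]
tool_rot: [[0.118, 0.993, 0.001], [0.993, -0.118, -0.0], [-0.0, 0.001, -1.0]]
contact_force: [0.2, 0.3, -1.5]
grip_width: 0.0555
rot z -0.0895 shift now [-1.571 -0.624  0.042] shift after rot [-1.468 -0.839  0.042] tilt [ 1.4e-03 -2.0e-04 -1.0e+00] pos [ 0.6048 -0.0905  0.1313] t 5.5
0.05503816739399919
```

View pics/lift1.png

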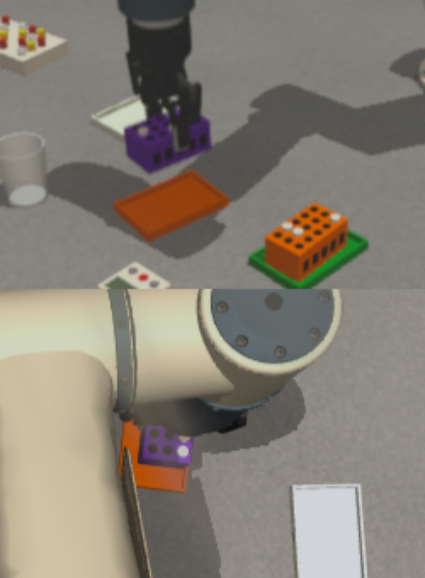

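Rack is held level in the jaws (about 55 mm), tray empty beneath. Carry it to white.

```bash
python3 -m crank '[{"delta_pos":[0,0,0],"rot":[0,0,-0.045]},{"delta_pos":[0,0,0],"rot":[0,0,-0.0445]},{"delta_pos":[-0.08,-0.045,0],"rot":[0,0,0]},{"delta_pos":[-0.15,-0.086,0],"rot":[0,0,0]},{"delta_pos":[-0.2,-0.114,0],"rot":[0,0,0]},{"delta_pos":[-0.2,-0.114,0],"rot":[0,0,0]},{"delta_pos":[-0.2,-0.114,0],"rot":[0,0,0]},{"delta_pos":[-0.2,-0.114,0],"rot":[0,0,0]}]'
python3 -m crank '[{"delta_pos":[-0.18,-0.103,0],"rot":[0,0,0]},{"delta_pos":[-0.14,-0.08,0],"rot":[0,0,0]},{"delta_pos":[-0.08,-0.046,0],"rot":[0,0,0]},{"delta_pos":[-0.038,-0.023,0],"rot":[0,0,0]},{"delta_pos":[0,0,0],"rot":[0,0,0]},{"delta_pos":[0,0,0],"rot":[0,0,0]},{"delta_pos":[0,0,0],"rot":[0,0,0]},{"delta_pos":[0,0,0],"rot":[0,0,0]}]'
python3 - <<'E'
from h import *
plan(.485,-.3135,.046,.0224)
a=robot.get_image("scene")[130:300,150:400]; b=robot.get_image("top")[190:360,390:640]
cv2.imwrite("pics/w1.png",cv2.resize(np.vstack([a,b]),None,fx=1.7,fy=1.7))
E
```

```text
time_s: 6.27
tool_pos: [0.5179, -0.248, 0.128]
tool_rot: [[-0.021, 1.0, -0.002], [1.0, 0.021, 0.001], [0.001, -0.002, -1.0]]
contact_force: [0.2, 0.3, -1.6]
grip_width: 0.0554
time_s: 6.93
tool_pos: [0.4843, -0.3123, 0.1289]
tool_rot: [[-0.024, 1.0, 0.0], [1.0, 0.024, 0.0], [0.0, 0.0, -1.0]]
contact_force: [-0.5, 0.2, -2.4]
grip_width: 0.0554
rot z 0.0008 shift now [-0.008  0.004  0.553] shift after rot [-0.008  0.004  0.553] tilt [ 1.e-04  2.e-04 -1.e+00] pos [ 0.4843 -0.3123  0.1289] t 6.9333
```

View pics/w1.png

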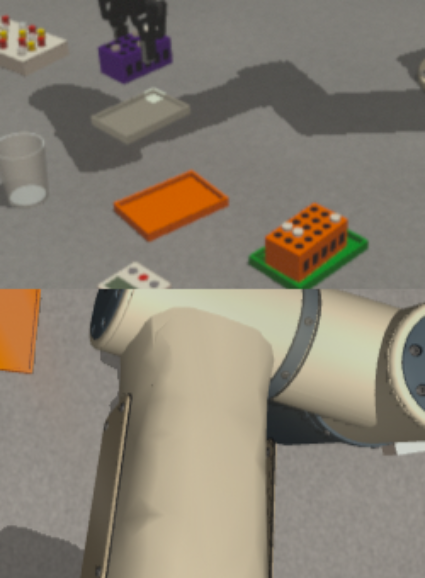

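```bash
python3 -m crank '[{"delta_pos":[-0.008,0.004,0.05],"rot":[0,0,0]},{"delta_pos":[0,0,0.1],"rot":[0,0,0]},{"delta_pos":[0,0,0.12],"rot":[0,0,0]},{"delta_pos":[0,0,0.1],"rot":[0,0,0]},{"delta_pos":[0,0,0.07],"rot":[0,0,0]},{"delta_pos":[0,0,0.04],"rot":[0,0,0]},{"delta_pos":[0,0,0],"rot":[0,0,0]},{"delta_pos":[0,0,0],"rot":[0,0,0]}]'
python3 - <<'E'
from h import *
plan(.485,-.3135,.046,.0224)
a=robot.get_image("scene")[130:260,150:320]
cv2.imwrite("pics/w2.png",cv2.resize(a,None,fx=4,fy=4))
E
```

```text
time_s: 7.7
tool_pos: [0.4846, -0.3147, 0.0572]
tool_rot: [[-0.023, 1.0, 0.0], [1.0, 0.023, -0.0], [-0.0, 0.0, -1.0]]
contact_force: [0.6, 0.1, -0.7]
grip_width: 0.0555
rot z 0.0001 shift now [0.008 0.003 0.075] shift after rot [0.008 0.003 0.075] tilt [ 1.e-04 -4.e-04 -1.e+00] pos [ 0.4846 -0.3147  0.0572] t 7.7
```

View pics/w2.png

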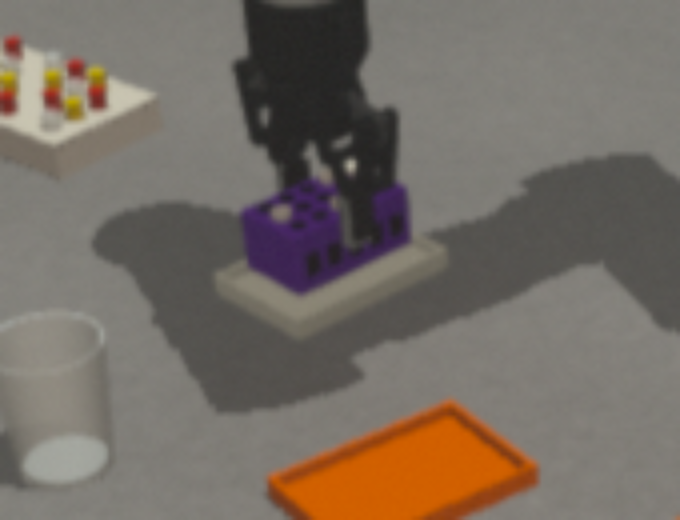

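```bash
python3 -m crank '[{"delta_pos":[0,0,0.01],"rot":[0,0,0]},{"delta_pos":[0,0,0.01],"rot":[0,0,0]},{"delta_pos":[0,0,0.01],"rot":[0,0,0]},{"delta_pos":[0,0,0.01],"rot":[0,0,0]},{"delta_pos":[0,0,0.01],"rot":[0,0,0]},{"delta_pos":[0,0,0.01],"rot":[0,0,0]},{"delta_pos":[0,0,0],"rot":[0,0,0]},{"delta_pos":[0,0,0],"rot":[0,0,0]}]'
python3 - <<'E'
from h import *
for i in range(3):
    robot.get_image("scene"); s=robot.get_state(); print(s["tool_pos"].round(4),s["contact_force"].round(2))
r,a=rackfit("purple",(.485,-.3135,.022),dz=.003,cams=("scene",),tag="w3");print(r.x.round(4),r.fun,a)
E
```

```text
time_s: 8.42
tool_pos: [0.4842, -0.3145, 0.0479]
tool_rot: [[-0.022, 1.0, -0.0], [1.0, 0.022, 0.0], [0.0, -0.0, -1.0]]
contact_force: [-0.1, 0.2, -2.2]
grip_width: 0.0549
[ 0.4843 -0.3145  0.048 ] [ 0.56 -0.42 -2.  ]
[ 0.4844 -0.3145  0.0481] [-0.26  0.42 -1.15]
[ 0.4843 -0.3145  0.0481] [-0.3   0.68 -1.25]
[ 0.4829 -0.3163  0.2043] 0.18663005858292248 {'scene': 854}
```

View pics/w3_purple.png

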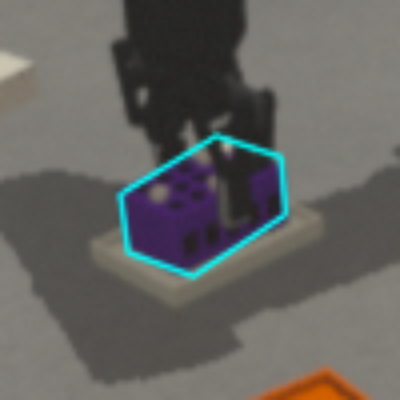

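Still hanging (-1.3 N). Lower a few more mm until contact.

```bash
python3 -m crank '[{"delta_pos":[0,0,0.005],"rot":[0,0,0]},{"delta_pos":[0,0,0.005],"rot":[0,0,0]},{"delta_pos":[0,0,0.004],"rot":[0,0,0]},{"delta_pos":[0,0,0.003],"rot":[0,0,0]},{"delta_pos":[0,0,0.003],"rot":[0,0,0]},{"delta_pos":[0,0,0],"rot":[0,0,0]},{"delta_pos":[0,0,0],"rot":[0,0,0]},{"delta_pos":[0,0,0],"rot":[0,0,0]}]'
```

```text
time_s: 9.28
tool_pos: [0.4843, -0.3145, 0.0452]
tool_rot: [[-0.022, 1.0, 0.0], [1.0, 0.022, -0.0], [-0.0, 0.0, -1.0]]
contact_force: [-1.5, 1.4, 1.2]
grip_width: 0.0556
```

```bash
python3 -m crank '[{"delta_pos":[0,0,0.003],"rot":[0,0,0]},{"delta_pos":[0,0,0.003],"rot":[0,0,0]},{"delta_pos":[0,0,0],"rot":[0,0,0]},{"delta_pos":[0,0,0],"rot":[0,0,0]},{"delta_pos":[0,0,0],"rot":[0,0,0]},{"delta_pos":[0,0,0],"rot":[0,0,0]},{"delta_pos":[0,0,0],"rot":[0,0,0]},{"delta_pos":[0,0,0],"rot":[0,0,0]}]'
```

```text
time_s: 9.95
tool_pos: [0.4843, -0.3145, 0.0451]
tool_rot: [[-0.023, 1.0, 0.0], [1.0, 0.023, -0.0], [-0.0, 0.0, -1.0]]
contact_force: [-3.4, 2.2, 6.5]
grip_width: 0.0554
```

Seated: z stopped at 0.0451 with +6.5 N. Release and rise.

```bash
python3 -m crank '[{"delta_pos":[0,0,0],"rot":[0,0,0]},{"delta_pos":[0,0,0],"rot":[0,0,0]},{"delta_pos":[0,0,0],"rot":[0,0,0]},{"delta_pos":[0,0,0],"rot":[0,0,0]},{"delta_pos":[0,0,0],"rot":[0,0,0]},{"delta_pos":[0,0,0],"rot":[0,0,0]},{"delta_pos":[0,0,0],"rot":[0,0,0]},{"delta_pos":[0,0,0],"rot":[0,0,0]}]' 0
python3 -m crank '[{"delta_pos":[0,0,-0.03],"rot":[0,0,0]},{"delta_pos":[0,0,-0.06],"rot":[0,0,0]},{"delta_pos":[0,0,-0.1],"rot":[0,0,0]},{"delta_pos":[0,0,-0.16],"rot":[0,0,0]},{"delta_pos":[0,0,-0.16],"rot":[0,0,0]},{"delta_pos":[0,0,-0.16],"rot":[0,0,0]},{"delta_pos":[0,0,-0.13],"rot":[0,0,0]},{"delta_pos":[0,0,-0.1],"rot":[0,0,0]}]'
python3 - <<'E'
from h import *
plan(.5554,.112,.18,.0589)
E
```

```text
time_s: 10.62
tool_pos: [0.4843, -0.3145, 0.0441]
tool_rot: [[-0.022, 1.0, -0.0], [1.0, 0.022, -0.0], [-0.0, -0.0, -1.0]]
contact_force: [0.3, 0.6, -0.0]
grip_width: 0.0852
time_s: 11.28
tool_pos: [0.4848, -0.3149, 0.1825]
tool_rot: [[-0.022, 1.0, 0.003], [1.0, 0.023, -0.002], [-0.002, 0.003, -1.0]]
contact_force: [0.3, -0.2, 0.1]
grip_width: 0.0855
rot z -0.0232 shift now [2.835 0.534 0.017] shift after rot [2.813 0.637 0.017] tilt [ 0.0033 -0.0018 -1.    ] pos [ 0.4848 -0.3149  0.1825] t 11.2833
```

```bash
python3 -m crank '[{"delta_pos":[0,0,0],"rot":[0,0,-0.0232]},{"delta_pos":[0.1,0.023,0],"rot":[0,0,0]},{"delta_pos":[0.2,0.045,0],"rot":[0,0,0]},{"delta_pos":[0.24,0.054,0],"rot":[0,0,0]},{"delta_pos":[0.24,0.054,0],"rot":[0,0,0]},{"delta_pos":[0.24,0.054,0],"rot":[0,0,0]},{"delta_pos":[0.24,0.054,0],"rot":[0,0,0]},{"delta_pos":[0.24,0.054,0],"rot":[0,0,0]}]'
python3 -m crank '[{"delta_pos":[0.24,0.054,0],"rot":[0,0,0]},{"delta_pos":[0.24,0.054,0],"rot":[0,0,0]},{"delta_pos":[0.24,0.054,0],"rot":[0,0,0]},{"delta_pos":[0.23,0.052,0],"rot":[0,0,0]},{"delta_pos":[0.18,0.041,0],"rot":[0,0,0]},{"delta_pos":[0.11,0.025,0],"rot":[0,0,0]},{"delta_pos":[0.05,0.011,0],"rot":[0,0,0]},{"delta_pos":[0.023,0.008,0],"rot":[0,0,0]}]'
python3 - <<'E'
from h import *
plan(.5554,.112,.045,.0589)
P,s,v=topface("purple",(.485,-.3135)); print(np.round(P,4),np.round(s,4))
a=robot.get_image("scene")[130:260,150:320]
cv2.imwrite("pics/w4.png",np.hstack([cv2.resize(a,(400,306)),cv2.resize(v,(306,306))]))
E
```

```text
time_s: 11.95
tool_pos: [0.5218, -0.0853, 0.1804]
tool_rot: [[-0.059, 0.998, 0.002], [0.998, 0.059, -0.0], [-0.0, 0.002, -1.0]]
contact_force: [1.2, 0.1, -0.3]
grip_width: 0.0853
time_s: 12.62
tool_pos: [0.555, 0.1135, 0.1798]
tool_rot: [[-0.06, 0.998, 0.001], [0.998, 0.06, 0.0], [0.0, 0.001, -1.0]]
contact_force: [-0.3, 0.3, -0.6]
grip_width: 0.0853
rot z 0.0009 shift now [-0.01   0.002  0.898] shift after rot [-0.01   0.002  0.898] tilt [ 7.e-04  2.e-04 -1.e+00] pos [0.555  0.1135 0.1798] t 12.6167
[ 0.4827 -0.3131  0.0146] [0.0562 0.0971]
```

View pics/w4.png

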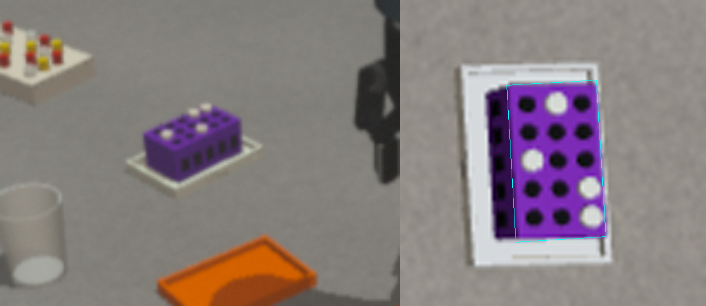

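Purple sits flat in the white tray, centred at (0.483,-0.313). Now the orange one.

```bash
python3 -m crank '[{"delta_pos":[-0.01,0.002,0.07],"rot":[0,0,0]},{"delta_pos":[0,0,0.14],"rot":[0,0,0]},{"delta_pos":[0,0,0.14],"rot":[0,0,0]},{"delta_pos":[0,0,0.14],"rot":[0,0,0]},{"delta_pos":[0,0,0.14],"rot":[0,0,0]},{"delta_pos":[0,0,0.12],"rot":[0,0,0]},{"delta_pos":[0,0,0.09],"rot":[0,0,0]},{"delta_pos":[0,0,0.058],"rot":[0,0,0]}]'
python3 - <<'E'
from h import *
plan(.5554,.112,.045,.0589)
a=robot.get_image("scene")[220:320,260:400]
cv2.imwrite("pics/grasp2.png",cv2.resize(a,None,fx=4,fy=4))
E
```

```text
time_s: 13.38
tool_pos: [0.554, 0.109, 0.0422]
tool_rot: [[-0.057, 0.998, -0.003], [0.998, 0.057, -0.001], [-0.001, -0.003, -1.0]]
contact_force: [-0.7, -0.2, 1.2]
grip_width: 0.0854
rot z -0.0013 shift now [ 0.019  0.01  -0.019] shift after rot [ 0.019  0.011 -0.019] tilt [-0.003  -0.0011 -1.    ] pos [0.554  0.109  0.0422] t 13.3833
```

View pics/grasp2.png

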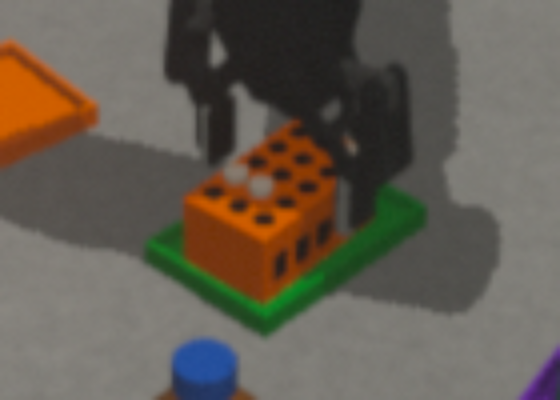

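Fingers straddle the orange rack. Close and lift.

```bash
python3 -m crank '[{"delta_pos":[0.01,0.006,-0.01],"rot":[0,0,0]},{"delta_pos":[0,0,0],"rot":[0,0,0]},{"delta_pos":[0,0,0],"rot":[0,0,0]},{"delta_pos":[0,0,0],"rot":[0,0,0]},{"delta_pos":[0,0,0],"rot":[0,0,0]},{"delta_pos":[0,0,0],"rot":[0,0,0]},{"delta_pos":[0,0,0],"rot":[0,0,0]},{"delta_pos":[0,0,0],"rot":[0,0,0]}]' 1 40
python3 -m crank '[{"delta_pos":[0,0,0],"rot":[0,0,0]},{"delta_pos":[0,0,0],"rot":[0,0,0]},{"delta_pos":[0,0,-0.02],"rot":[0,0,0]},{"delta_pos":[0,0,-0.05],"rot":[0,0,0]},{"delta_pos":[0,0,-0.1],"rot":[0,0,0]},{"delta_pos":[0,0,-0.15],"rot":[0,0,0]},{"delta_pos":[0,0,-0.15],"rot":[0,0,0]},{"delta_pos":[0,0,-0.1],"rot":[0,0,0]}]'
python3 - <<'E'
from h import *
plan(.6057,-.0942,.13,-.1082)
a=robot.get_image("scene")[170:320,220:420]
cv2.imwrite("pics/lift2.png",cv2.resize(a,None,fx=3,fy=3))
print(robot.get_state()["grip_width"])
E
```

```text
time_s: 14.1
tool_pos: [0.5572, 0.1127, 0.0474]
tool_rot: [[-0.059, 0.998, 0.003], [0.998, 0.059, 0.001], [0.001, 0.003, -1.0]]
contact_force: [-0.2, -0.8, 6.3]
grip_width: 0.0554
time_s: 14.77
tool_pos: [0.5564, 0.1125, 0.1338]
tool_rot: [[-0.059, 0.998, 0.002], [0.998, 0.059, 0.0], [0.0, 0.002, -1.0]]
contact_force: [1.5, -0.0, -0.8]
grip_width: 0.0554
rot z 0.1064 shift now [-1.395  0.247  0.025] shift after rot [-1.334  0.475  0.025] tilt [ 1.6e-03  5.0e-04 -1.0e+00] pos [0.5564 0.1125 0.1338] t 14.7667
0.055525214933190216
```

View pics/lift2.png

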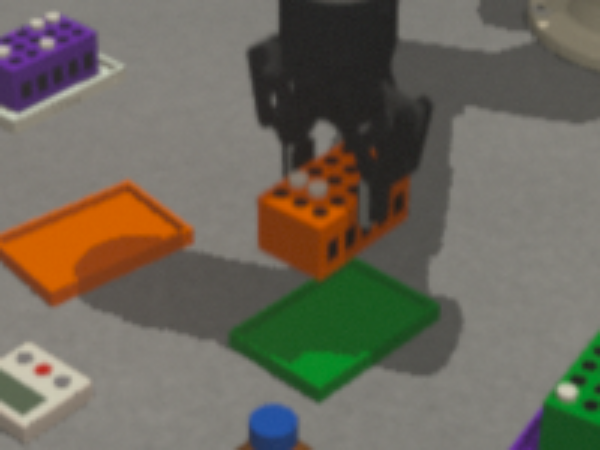

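```bash
python3 -m crank '[{"delta_pos":[0,0,0],"rot":[0,0,0.0532]},{"delta_pos":[0,0,0],"rot":[0,0,0.0532]},{"delta_pos":[-0.08,0.0285,0],"rot":[0,0,0]},{"delta_pos":[-0.15,0.0534,0],"rot":[0,0,0]},{"delta_pos":[-0.2,0.0712,0],"rot":[0,0,0]},{"delta_pos":[-0.2,0.0712,0],"rot":[0,0,0]},{"delta_pos":[-0.2,0.0712,0],"rot":[0,0,0]},{"delta_pos":[-0.2,0.0712,0],"rot":[0,0,0]}]'
python3 -m crank '[{"delta_pos":[-0.15,0.053,0],"rot":[0,0,0]},{"delta_pos":[-0.1,0.036,0],"rot":[0,0,0]},{"delta_pos":[-0.04,0.014,0],"rot":[0,0,0]},{"delta_pos":[-0.014,0.005,0],"rot":[0,0,0]},{"delta_pos":[0,0,0],"rot":[0,0,0]},{"delta_pos":[0,0,0],"rot":[0,0,0]},{"delta_pos":[0,0,0],"rot":[0,0,0]},{"delta_pos":[0,0,0],"rot":[0,0,0]}]'
python3 - <<'E'
from h import *
plan(.6057,-.0942,.052,-.1082)
robot.get_image("scene"); 
for c,m in masks("scene","dock_green"):
    m=hull(m); r=fit({"scene":m},TD,(.55,.111,.02)); print("green dock",c,r.x.round(4),r.fun)
E
```

```text
time_s: 15.48
tool_pos: [0.5937, -0.049, 0.131]
tool_rot: [[0.106, 0.994, -0.001], [0.994, -0.106, 0.0], [-0.0, -0.001, -1.0]]
contact_force: [1.0, 0.3, -1.8]
grip_width: 0.0549
time_s: 16.15
tool_pos: [0.6052, -0.0933, 0.1315]
tool_rot: [[0.107, 0.994, 0.0], [0.994, -0.107, 0.0], [0.0, 0.0, -1.0]]
contact_force: [0.0, -0.1, -1.3]
grip_width: 0.0552
rot z 0.0008 shift now [-0.006  0.004  0.53 ] shift after rot [-0.006  0.004  0.53 ] tilt [ 0.e+00  2.e-04 -1.e+00] pos [ 0.6052 -0.0933  0.1315] t 16.15
green dock 0.96 [5.510e-01 1.116e-01 4.000e-04] 0.03655869358728614
```

```bash
python3 -m crank '[{"delta_pos":[-0.006,0.004,0.05],"rot":[0,0,0]},{"delta_pos":[0,0,0.1],"rot":[0,0,0]},{"delta_pos":[0,0,0.12],"rot":[0,0,0]},{"delta_pos":[0,0,0.11],"rot":[0,0,0]},{"delta_pos":[0,0,0.07],"rot":[0,0,0]},{"delta_pos":[0,0,0.04],"rot":[0,0,0]},{"delta_pos":[0,0,0.01],"rot":[0,0,0]},{"delta_pos":[0,0,0],"rot":[0,0,0]}]'
python3 -m crank '[{"delta_pos":[0,0,0.009],"rot":[0,0,0]},{"delta_pos":[0,0,0.009],"rot":[0,0,0]},{"delta_pos":[0,0,0.008],"rot":[0,0,0]},{"delta_pos":[0,0,0.007],"rot":[0,0,0]},{"delta_pos":[0,0,0.006],"rot":[0,0,0]},{"delta_pos":[0,0,0.005],"rot":[0,0,0]},{"delta_pos":[0,0,0],"rot":[0,0,0]},{"delta_pos":[0,0,0],"rot":[0,0,0]}]'
python3 - <<'E'
from h import *
a=robot.get_image("scene")[180:300,190:350]
cv2.imwrite("pics/o3.png",cv2.resize(a,None,fx=4,fy=4))
E
```

```text
time_s: 16.92
tool_pos: [0.6059, -0.0952, 0.0564]
tool_rot: [[0.108, 0.994, -0.0], [0.994, -0.108, -0.0], [-0.0, -0.0, -1.0]]
contact_force: [0.4, 0.6, -2.1]
grip_width: 0.0552
time_s: 17.58
tool_pos: [0.6057, -0.0952, 0.0498]
tool_rot: [[0.108, 0.994, -0.0], [0.994, -0.108, -0.0], [-0.0, -0.0, -1.0]]
contact_force: [-0.3, -0.1, -1.6]
grip_width: 0.0553
```

View pics/o3.png

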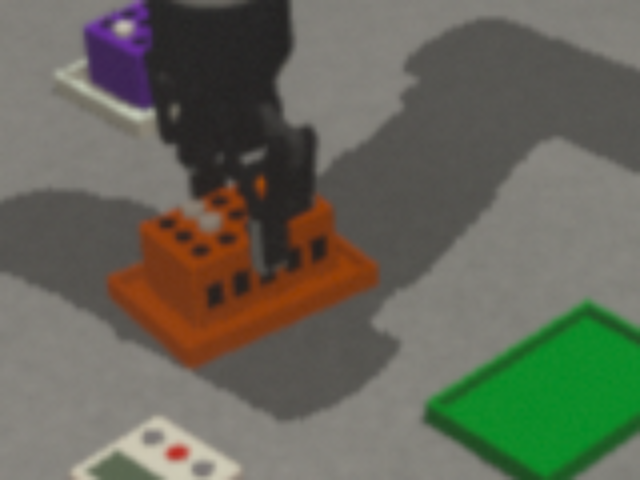

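The rack hangs inside the tray outline, a few mm up. Lower slowly.

```bash
python3 -m crank '[{"delta_pos":[0,0,0.005],"rot":[0,0,0]},{"delta_pos":[0,0,0.005],"rot":[0,0,0]},{"delta_pos":[0,0,0.004],"rot":[0,0,0]},{"delta_pos":[0,0,0.003],"rot":[0,0,0]},{"delta_pos":[0,0,0.002],"rot":[0,0,0]},{"delta_pos":[0,0,0],"rot":[0,0,0]},{"delta_pos":[0,0,0],"rot":[0,0,0]},{"delta_pos":[0,0,0],"rot":[0,0,0]}]'
```

```text
time_s: 18.3
tool_pos: [0.6057, -0.0952, 0.0475]
tool_rot: [[0.108, 0.994, 0.0], [0.994, -0.108, -0.0], [-0.0, 0.0, -1.0]]
contact_force: [-3.1, 1.5, 4.8]
grip_width: 0.0553
```

Contact, +4.8 N at the expected height. Release and rise.

```bash
python3 -m crank '[{"delta_pos":[0,0,0.003],"rot":[0,0,0]},{"delta_pos":[0,0,0],"rot":[0,0,0]},{"delta_pos":[0,0,0],"rot":[0,0,0]},{"delta_pos":[0,0,0],"rot":[0,0,0]},{"delta_pos":[0,0,0],"rot":[0,0,0]},{"delta_pos":[0,0,0],"rot":[0,0,0]},{"delta_pos":[0,0,0],"rot":[0,0,0]},{"delta_pos":[0,0,0],"rot":[0,0,0]}]' 0
python3 -m crank '[{"delta_pos":[0,0,-0.03],"rot":[0,0,0]},{"delta_pos":[0,0,-0.06],"rot":[0,0,0]},{"delta_pos":[0,0,-0.1],"rot":[0,0,0]},{"delta_pos":[0,0,-0.16],"rot":[0,0,0]},{"delta_pos":[0,0,-0.16],"rot":[0,0,0]},{"delta_pos":[0,0,-0.16],"rot":[0,0,0]},{"delta_pos":[0,0,-0.13],"rot":[0,0,0]},{"delta_pos":[0,0,-0.1],"rot":[0,0,0]}]'
python3 - <<'E'
from h import *
plan(.5014,.3125,.18,.1949)
E
```

```text
time_s: 18.97
tool_pos: [0.6058, -0.0952, 0.0465]
tool_rot: [[0.108, 0.994, 0.0], [0.994, -0.108, -0.0], [-0.0, 0.0, -1.0]]
contact_force: [-0.3, -0.3, -0.3]
grip_width: 0.0854
time_s: 19.63
tool_pos: [0.6064, -0.0954, 0.185]
tool_rot: [[0.108, 0.994, 0.004], [0.994, -0.108, -0.0], [0.0, 0.004, -1.0]]
contact_force: [-0.2, -0.0, -0.6]
grip_width: 0.0853
rot z -0.1930 shift now [ 2.628 -0.99   0.034] shift after rot [ 2.803 -0.16   0.034] tilt [ 3.8e-03 -3.0e-04 -1.0e+00] pos [ 0.6064 -0.0954  0.185 ] t 19.6333
```

```bash
python3 -m crank '[{"delta_pos":[0,0,0],"rot":[0,0,-0.0643]},{"delta_pos":[0,0,0],"rot":[0,0,-0.0643]},{"delta_pos":[0,0,0],"rot":[0,0,-0.0643]},{"delta_pos":[0.1,-0.006,0],"rot":[0,0,0]},{"delta_pos":[0.2,-0.011,0],"rot":[0,0,0]},{"delta_pos":[0.24,-0.014,0],"rot":[0,0,0]},{"delta_pos":[0.24,-0.014,0],"rot":[0,0,0]},{"delta_pos":[0.24,-0.014,0],"rot":[0,0,0]}]'
python3 -m crank '[{"delta_pos":[0.25,-0.014,0],"rot":[0,0,0]},{"delta_pos":[0.25,-0.014,0],"rot":[0,0,0]},{"delta_pos":[0.25,-0.014,0],"rot":[0,0,0]},{"delta_pos":[0.25,-0.014,0],"rot":[0,0,0]},{"delta_pos":[0.24,-0.014,0],"rot":[0,0,0]},{"delta_pos":[0.24,-0.014,0],"rot":[0,0,0]},{"delta_pos":[0.18,-0.01,0],"rot":[0,0,0]},{"delta_pos":[0.11,-0.007,0],"rot":[0,0,0]}]'
python3 - <<'E'
from h import *
plan(.5014,.3125,.045,.1949)
P,s,v=topface("purple",(.4827,-.3131)); print(np.round(P,4),np.round(s,4))
t=robot.get_image("top")[150:300,260:560]; a=robot.get_image("scene")[170:320,170:470]
cv2.imwrite("pics/o4.png",cv2.resize(np.vstack([a,t]),None,fx=2,fy=2))
E
```

```text
time_s: 20.3
tool_pos: [0.567, 0.0544, 0.1827]
tool_rot: [[-0.193, 0.981, 0.001], [0.981, 0.193, 0.0], [0.0, 0.001, -1.0]]
contact_force: [0.2, 0.2, 0.3]
grip_width: 0.0855
time_s: 20.97
tool_pos: [0.5004, 0.3136, 0.1825]
tool_rot: [[-0.196, 0.981, 0.001], [0.981, 0.196, 0.001], [0.001, 0.001, -1.0]]
contact_force: [0.4, 0.3, -0.2]
grip_width: 0.0858
rot z 0.0013 shift now [-0.008  0.005  0.917] shift after rot [-0.008  0.005  0.917] tilt [ 9.0e-04  1.1e-03 -1.0e+00] pos [0.5004 0.3136 0.1825] t 20.9667
[ 0.4827 -0.3131  0.0108] [0.0565 0.0969]
```

View pics/o4.png

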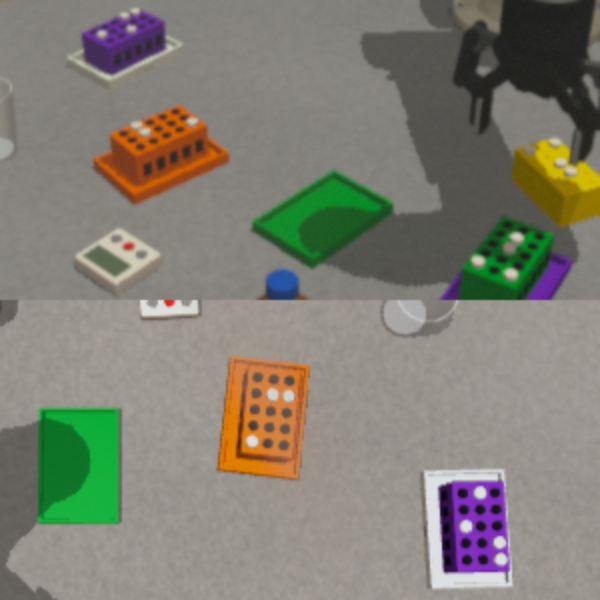

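Orange sits flat in the orange tray; the green tray is empty. Descend on the small green rack.

```bash
python3 -m crank '[{"delta_pos":[-0.006,0.005,0.08],"rot":[0,0,0]},{"delta_pos":[0,0,0.14],"rot":[0,0,0]},{"delta_pos":[0,0,0.14],"rot":[0,0,0]},{"delta_pos":[0,0,0.14],"rot":[0,0,0]},{"delta_pos":[0,0,0.14],"rot":[0,0,0]},{"delta_pos":[0,0,0.12],"rot":[0,0,0]},{"delta_pos":[0,0,0.09],"rot":[0,0,0]},{"delta_pos":[0,0,0.06],"rot":[0,0,0]}]'
python3 - <<'E'
from h import *
plan(.5014,.3125,.045,.1949)
a=robot.get_image("scene")[230:360,350:510]
cv2.imwrite("pics/grasp3.png",cv2.resize(a,None,fx=4,fy=4))
E
```

```text
time_s: 21.78
tool_pos: [0.5022, 0.3082, 0.0438]
tool_rot: [[-0.192, 0.981, -0.001], [0.981, 0.192, -0.001], [-0.001, -0.002, -1.0]]
contact_force: [0.0, -1.2, 0.5]
grip_width: 0.0854
rot z -0.0013 shift now [ 0.029  0.    -0.008] shift after rot [ 0.029  0.001 -0.008] tilt [-0.0014 -0.0014 -1.    ] pos [0.5022 0.3082 0.0438] t 21.7833
```

View pics/grasp3.png

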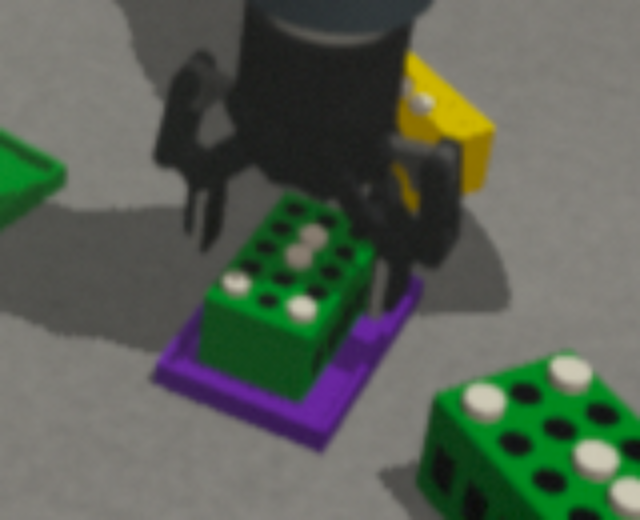

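```bash
python3 -m crank '[{"delta_pos":[0.015,0,0],"rot":[0,0,0]},{"delta_pos":[0,0,0],"rot":[0,0,0]},{"delta_pos":[0,0,0],"rot":[0,0,0]},{"delta_pos":[0,0,0],"rot":[0,0,0]},{"delta_pos":[0,0,0],"rot":[0,0,0]},{"delta_pos":[0,0,0],"rot":[0,0,0]},{"delta_pos":[0,0,0],"rot":[0,0,0]},{"delta_pos":[0,0,0],"rot":[0,0,0]}]' 1 40
python3 -m crank '[{"delta_pos":[0,0,0],"rot":[0,0,0]},{"delta_pos":[0,0,0],"rot":[0,0,0]},{"delta_pos":[0,0,-0.02],"rot":[0,0,0]},{"delta_pos":[0,0,-0.05],"rot":[0,0,0]},{"delta_pos":[0,0,-0.1],"rot":[0,0,0]},{"delta_pos":[0,0,-0.15],"rot":[0,0,0]},{"delta_pos":[0,0,-0.15],"rot":[0,0,0]},{"delta_pos":[0,0,-0.1],"rot":[0,0,0]}]'
python3 - <<'E'
from h import *
plan(.551,.1115,.13,.012)
I=robot.get_image("scene");a=I[190:360,300:540]
for c,m in masks("scene","dock_purple"):
    m=hull(m); r=fit({"scene":m},TD,(.504,.316,.2)); print("purple dock",c,r.x.round(4),r.fun,m.sum())
cv2.imwrite("pics/lift3.png",cv2.resize(a,None,fx=3,fy=3))
E
```

```text
time_s: 22.5
tool_pos: [0.5026, 0.3129, 0.0466]
tool_rot: [[-0.194, 0.981, 0.002], [0.981, 0.194, 0.002], [0.001, 0.003, -1.0]]
contact_force: [0.5, -0.7, 5.4]
grip_width: 0.055
time_s: 23.17
tool_pos: [0.5021, 0.3125, 0.133]
tool_rot: [[-0.194, 0.981, 0.002], [0.981, 0.194, 0.001], [0.001, 0.002, -1.0]]
contact_force: [0.8, 1.3, -1.1]
grip_width: 0.0556
rot z 0.1164 shift now [-1.378  0.06   0.02 ] shift after rot [-1.344  0.31   0.02 ] tilt [ 0.0016  0.0011 -1.    ] pos [0.5021 0.3125 0.133 ] t 23.1667
purple dock 0.58 [0.5051 0.315  0.1938] 0.07408529237423367 2235.0
```

View pics/lift3.png

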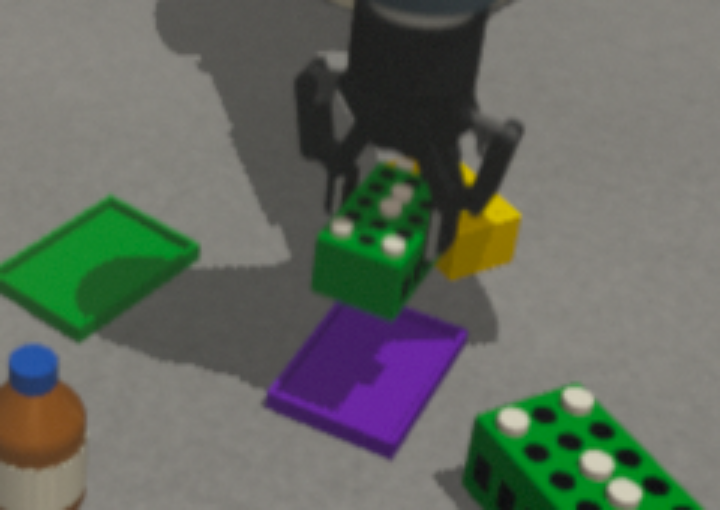

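```bash
python3 -m crank '[{"delta_pos":[0,0,0],"rot":[0,0,0.0582]},{"delta_pos":[0,0,0],"rot":[0,0,0.0582]},{"delta_pos":[-0.08,0.0185,0],"rot":[0,0,0]},{"delta_pos":[-0.15,0.0346,0],"rot":[0,0,0]},{"delta_pos":[-0.2,0.0461,0],"rot":[0,0,0]},{"delta_pos":[-0.2,0.0461,0],"rot":[0,0,0]},{"delta_pos":[-0.2,0.0461,0],"rot":[0,0,0]},{"delta_pos":[-0.2,0.0461,0],"rot":[0,0,0]}]'
python3 -m crank '[{"delta_pos":[-0.15,0.035,0],"rot":[0,0,0]},{"delta_pos":[-0.1,0.023,0],"rot":[0,0,0]},{"delta_pos":[-0.045,0.01,0],"rot":[0,0,0]},{"delta_pos":[-0.019,0.0045,0],"rot":[0,0,0]},{"delta_pos":[0,0,0],"rot":[0,0,0]},{"delta_pos":[0,0,0],"rot":[0,0,0]},{"delta_pos":[0,0,0],"rot":[0,0,0]},{"delta_pos":[0,0,0],"rot":[0,0,0]}]'
python3 - <<'E'
from h import *
plan(.551,.1115,.056,.012)
I=robot.get_image("scene")
for c,m in masks("scene","dock_purple"):
    m=hull(m); r=fit({"scene":m},TD,(.504,.316,.2)); print("purple dock",c,r.x.round(4),r.fun,m.sum())
E
```

```text
time_s: 23.93
tool_pos: [0.5386, 0.1561, 0.1297]
tool_rot: [[-0.014, 1.0, -0.002], [1.0, 0.014, -0.001], [-0.001, -0.002, -1.0]]
contact_force: [1.1, 0.9, -1.4]
grip_width: 0.0552
time_s: 24.6
tool_pos: [0.5504, 0.112, 0.1305]
tool_rot: [[-0.013, 1.0, -0.0], [1.0, 0.013, 0.0], [0.0, -0.0, -1.0]]
contact_force: [0.3, -0.9, -1.4]
grip_width: 0.0551
rot z 0.0007 shift now [-0.004  0.004  0.496] shift after rot [-0.004  0.004  0.496] tilt [-1.e-04  1.e-04 -1.e+00] pos [0.5504 0.112  0.1305] t 24.6
purple dock 0.66 [0.5049 0.3163 0.2198] 0.0321525197737188 2367.0
purple dock 0.41 [0.504 0.316 0.2  ] 1.0 874.0
```

```bash
python3 -m crank '[{"delta_pos":[-0.004,0.004,0.05],"rot":[0,0,0]},{"delta_pos":[0,0,0.1],"rot":[0,0,0]},{"delta_pos":[0,0,0.12],"rot":[0,0,0]},{"delta_pos":[0,0,0.11],"rot":[0,0,0]},{"delta_pos":[0,0,0.07],"rot":[0,0,0]},{"delta_pos":[0,0,0.04],"rot":[0,0,0]},{"delta_pos":[0,0,0.005],"rot":[0,0,0]},{"delta_pos":[0,0,0],"rot":[0,0,0]}]'
python3 -m crank '[{"delta_pos":[0,0,0.009],"rot":[0,0,0]},{"delta_pos":[0,0,0.009],"rot":[0,0,0]},{"delta_pos":[0,0,0.008],"rot":[0,0,0]},{"delta_pos":[0,0,0.007],"rot":[0,0,0]},{"delta_pos":[0,0,0.006],"rot":[0,0,0]},{"delta_pos":[0,0,0.005],"rot":[0,0,0]},{"delta_pos":[0,0,0],"rot":[0,0,0]},{"delta_pos":[0,0,0],"rot":[0,0,0]}]'
python3 - <<'E'
from h import *
a=robot.get_image("scene")[210:320,260:400]
cv2.imwrite("pics/gr3.png",cv2.resize(a,None,fx=4,fy=4))
E
```

```text
time_s: 25.37
tool_pos: [0.5514, 0.1107, 0.0564]
tool_rot: [[-0.012, 1.0, 0.0], [1.0, 0.012, -0.0], [-0.0, 0.0, -1.0]]
contact_force: [0.7, 0.3, -0.7]
grip_width: 0.0552
time_s: 26.03
tool_pos: [0.5512, 0.1106, 0.0497]
tool_rot: [[-0.012, 1.0, -0.0], [1.0, 0.012, -0.0], [-0.0, -0.0, -1.0]]
contact_force: [-0.7, 0.1, -1.5]
grip_width: 0.055
```

View pics/gr3.png

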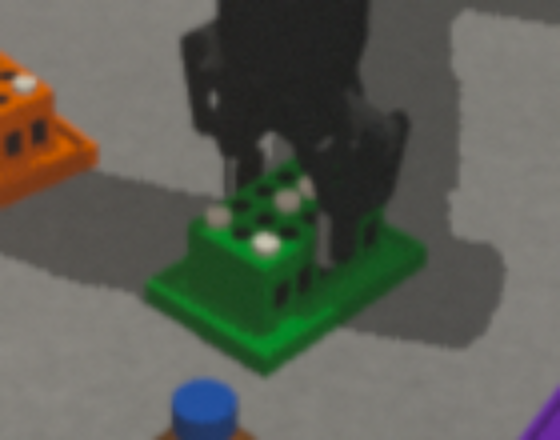

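Within the green tray's outline, hanging a few mm. Lower slowly.

```bash
python3 -m crank '[{"delta_pos":[0,0,0.005],"rot":[0,0,0]},{"delta_pos":[0,0,0.005],"rot":[0,0,0]},{"delta_pos":[0,0,0.004],"rot":[0,0,0]},{"delta_pos":[0,0,0.003],"rot":[0,0,0]},{"delta_pos":[0,0,0.003],"rot":[0,0,0]},{"delta_pos":[0,0,0],"rot":[0,0,0]},{"delta_pos":[0,0,0],"rot":[0,0,0]},{"delta_pos":[0,0,0],"rot":[0,0,0]}]'
```

```text
time_s: 26.75
tool_pos: [0.5512, 0.1106, 0.0467]
tool_rot: [[-0.012, 1.0, 0.0], [1.0, 0.012, 0.0], [0.0, 0.0, -1.0]]
contact_force: [0.9, -0.4, -1.2]
grip_width: 0.0552
```

```bash
python3 -m crank '[{"delta_pos":[0,0,0.003],"rot":[0,0,0]},{"delta_pos":[0,0,0.003],"rot":[0,0,0]},{"delta_pos":[0,0,0.003],"rot":[0,0,0]},{"delta_pos":[0,0,0],"rot":[0,0,0]},{"delta_pos":[0,0,0],"rot":[0,0,0]},{"delta_pos":[0,0,0],"rot":[0,0,0]},{"delta_pos":[0,0,0],"rot":[0,0,0]},{"delta_pos":[0,0,0],"rot":[0,0,0]}]'
```

```text
time_s: 27.42
tool_pos: [0.5513, 0.1106, 0.0466]
tool_rot: [[-0.012, 1.0, 0.001], [1.0, 0.012, 0.0], [0.0, 0.001, -1.0]]
contact_force: [-4.6, -0.7, 8.8]
grip_width: 0.0551
```

Seated (+8.8 N, z stopped at 0.0466). Release, rise.

```bash
python3 -m crank '[{"delta_pos":[0,0,0],"rot":[0,0,0]},{"delta_pos":[0,0,0],"rot":[0,0,0]},{"delta_pos":[0,0,0],"rot":[0,0,0]},{"delta_pos":[0,0,0],"rot":[0,0,0]},{"delta_pos":[0,0,0],"rot":[0,0,0]},{"delta_pos":[0,0,0],"rot":[0,0,0]},{"delta_pos":[0,0,0],"rot":[0,0,0]},{"delta_pos":[0,0,0],"rot":[0,0,0]}]' 0
python3 -m crank '[{"delta_pos":[0,0,-0.03],"rot":[0,0,0]},{"delta_pos":[0,0,-0.06],"rot":[0,0,0]},{"delta_pos":[0,0,-0.1],"rot":[0,0,0]},{"delta_pos":[0,0,-0.16],"rot":[0,0,0]},{"delta_pos":[0,0,-0.16],"rot":[0,0,0]},{"delta_pos":[0,0,-0.16],"rot":[0,0,0]},{"delta_pos":[0,0,-0.13],"rot":[0,0,0]},{"delta_pos":[0,0,-0.1],"rot":[0,0,0]}]'
python3 - <<'E'
from h import *
plan(.4827,-.3131,.18,.012)
E
```

```text
time_s: 28.08
tool_pos: [0.5512, 0.1106, 0.0453]
tool_rot: [[-0.012, 1.0, -0.0], [1.0, 0.012, -0.0], [-0.0, -0.0, -1.0]]
contact_force: [-0.3, 0.0, -1.0]
grip_width: 0.0855
time_s: 28.75
tool_pos: [0.5519, 0.1107, 0.1837]
tool_rot: [[-0.012, 1.0, 0.004], [1.0, 0.012, 0.001], [0.001, 0.004, -1.0]]
contact_force: [0.7, 0.9, -0.4]
grip_width: 0.0853
rot z -0.0000 shift now [-2.819 -0.495  0.024] shift after rot [-2.819 -0.495  0.024] tilt [ 0.0035  0.0011 -1.    ] pos [0.5519 0.1107 0.1837] t 28.75
```

```bash
python3 -m crank '[{"delta_pos":[-0.1,-0.0176,0],"rot":[0,0,0]},{"delta_pos":[-0.2,-0.035,0],"rot":[0,0,0]},{"delta_pos":[-0.24,-0.042,0],"rot":[0,0,0]},{"delta_pos":[-0.24,-0.042,0],"rot":[0,0,0]},{"delta_pos":[-0.24,-0.042,0],"rot":[0,0,0]},{"delta_pos":[-0.24,-0.042,0],"rot":[0,0,0]},{"delta_pos":[-0.24,-0.042,0],"rot":[0,0,0]},{"delta_pos":[-0.24,-0.042,0],"rot":[0,0,0]}]'
python3 -m crank '[{"delta_pos":[-0.24,-0.042,0],"rot":[0,0,0]},{"delta_pos":[-0.24,-0.042,0],"rot":[0,0,0]},{"delta_pos":[-0.22,-0.039,0],"rot":[0,0,0]},{"delta_pos":[-0.17,-0.03,0],"rot":[0,0,0]},{"delta_pos":[-0.11,-0.019,0],"rot":[0,0,0]},{"delta_pos":[-0.06,-0.011,0],"rot":[0,0,0]},{"delta_pos":[-0.03,-0.005,0],"rot":[0,0,0]},{"delta_pos":[-0.009,-0.002,0],"rot":[0,0,0]}]'
python3 - <<'E'
from h import *
plan(.4827,-.3131,.045,.012)
t=robot.get_image("top")[180:320,140:420]; a=robot.get_image("scene")[170:310,150:430]
cv2.imwrite("pics/q4.png",cv2.resize(np.vstack([a,t]),None,fx=2.1,fy=2.1))
E
```

```text
time_s: 29.42
tool_pos: [0.5076, -0.1529, 0.1808]
tool_rot: [[-0.012, 1.0, 0.0], [1.0, 0.012, -0.0], [-0.0, 0.0, -1.0]]
contact_force: [0.1, -0.8, -0.2]
grip_width: 0.0853
time_s: 30.08
tool_pos: [0.4817, -0.3133, 0.1804]
tool_rot: [[-0.011, 1.0, -0.0], [1.0, 0.011, 0.0], [0.0, -0.0, -1.0]]
contact_force: [-0.1, 0.5, -0.0]
grip_width: 0.0856
rot z -0.0006 shift now [0.002 0.007 0.902] shift after rot [0.001 0.007 0.902] tilt [-1.e-04  2.e-04 -1.e+00] pos [ 0.4817 -0.3133  0.1804] t 30.0833
```

View pics/q4.png

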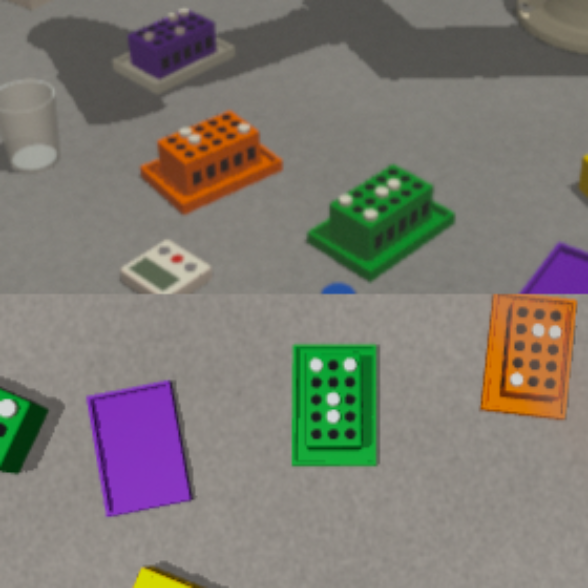

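Green and orange sit flat in their own trays; the purple tray is empty. Pick up purple.

```bash
python3 -m crank '[{"delta_pos":[0.004,0.004,0.08],"rot":[0,0,0]},{"delta_pos":[0,0,0.14],"rot":[0,0,0]},{"delta_pos":[0,0,0.14],"rot":[0,0,0]},{"delta_pos":[0,0,0.14],"rot":[0,0,0]},{"delta_pos":[0,0,0.14],"rot":[0,0,0]},{"delta_pos":[0,0,0.12],"rot":[0,0,0]},{"delta_pos":[0,0,0.09],"rot":[0,0,0]},{"delta_pos":[0,0,0.05],"rot":[0,0,0]}]'
python3 - <<'E'
from h import *
plan(.4827,-.3131,.045,.012)
a=robot.get_image("scene")[130:240,170:320]
cv2.imwrite("pics/grasp4.png",cv2.resize(a,None,fx=4,fy=4))
E
```

```text
time_s: 30.85
tool_pos: [0.4821, -0.3109, 0.0436]
tool_rot: [[-0.013, 1.0, -0.002], [1.0, 0.013, 0.001], [0.001, -0.002, -1.0]]
contact_force: [0.1, 0.7, -0.3]
grip_width: 0.0855
rot z 0.0007 shift now [-0.015  0.004 -0.009] shift after rot [-0.015  0.004 -0.009] tilt [-0.0023  0.0013 -1.    ] pos [ 0.4821 -0.3109  0.0436] t 30.85
```

View pics/grasp4.png

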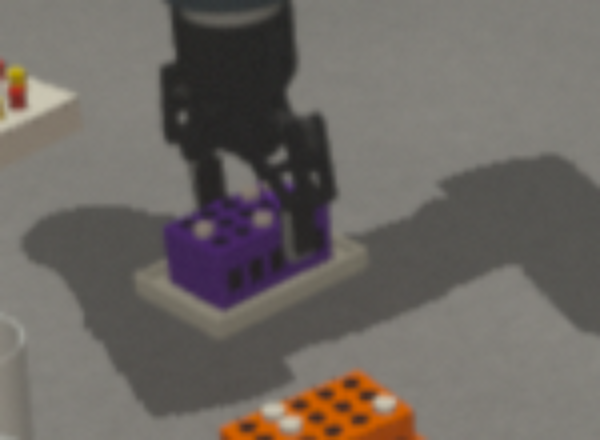

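```bash
python3 -m crank '[{"delta_pos":[-0.008,0,0],"rot":[0,0,0]},{"delta_pos":[0,0,0],"rot":[0,0,0]},{"delta_pos":[0,0,0],"rot":[0,0,0]},{"delta_pos":[0,0,0],"rot":[0,0,0]},{"delta_pos":[0,0,0],"rot":[0,0,0]},{"delta_pos":[0,0,0],"rot":[0,0,0]},{"delta_pos":[0,0,0],"rot":[0,0,0]},{"delta_pos":[0,0,0],"rot":[0,0,0]}]' 1 40
python3 -m crank '[{"delta_pos":[0,0,0],"rot":[0,0,0]},{"delta_pos":[0,0,-0.02],"rot":[0,0,0]},{"delta_pos":[0,0,-0.06],"rot":[0,0,0]},{"delta_pos":[0,0,-0.12],"rot":[0,0,0]},{"delta_pos":[0,0,-0.18],"rot":[0,0,0]},{"delta_pos":[0,0,-0.2],"rot":[0,0,0]},{"delta_pos":[0,0,-0.17],"rot":[0,0,0]},{"delta_pos":[0,0,-0.1],"rot":[0,0,0]}]'
python3 - <<'E'
from h import *
plan(.505,.316,.13,.210)
I=robot.get_image("scene");a=I[110:240,170:320]
cv2.imwrite("pics/lift4.png",cv2.resize(a,None,fx=4,fy=4))
E
```

```text
time_s: 31.57
tool_pos: [0.4837, -0.314, 0.0469]
tool_rot: [[-0.012, 1.0, 0.003], [1.0, 0.012, -0.001], [-0.001, 0.003, -1.0]]
contact_force: [-0.1, 0.4, 6.2]
grip_width: 0.0552
time_s: 32.23
tool_pos: [0.4832, -0.3143, 0.1767]
tool_rot: [[-0.012, 1.0, 0.004], [1.0, 0.012, -0.002], [-0.002, 0.004, -1.0]]
contact_force: [0.3, -0.3, -1.9]
grip_width: 0.0547
rot z -0.1261 shift now [4.2   0.195 0.311] shift after rot [4.079 1.018 0.311] tilt [ 0.0036 -0.0021 -1.    ] pos [ 0.4832 -0.3143  0.1767] t 32.2333
```

View pics/lift4.png

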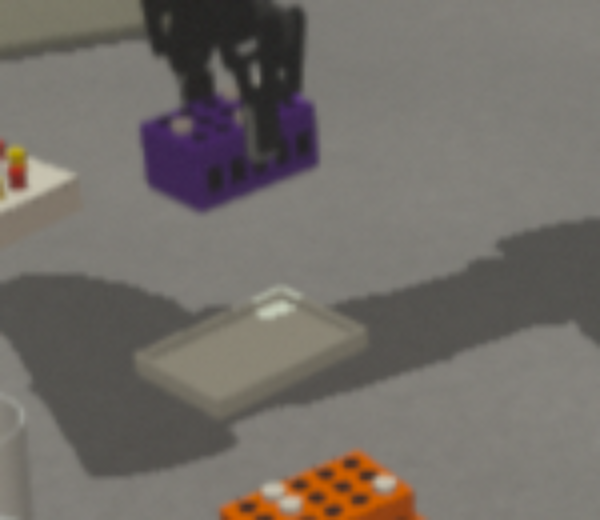

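```bash
python3 -m crank '[{"delta_pos":[0.06,0.003,0],"rot":[0,0,0]},{"delta_pos":[0.13,0.006,0],"rot":[0,0,0]},{"delta_pos":[0.2,0.0093,0],"rot":[0,0,0]},{"delta_pos":[0.2,0.0093,0],"rot":[0,0,0]},{"delta_pos":[0.2,0.0093,0],"rot":[0,0,0]},{"delta_pos":[0.2,0.0093,0],"rot":[0,0,0]},{"delta_pos":[0.2,0.0093,0],"rot":[0,0,0]},{"delta_pos":[0.2,0.0093,0],"rot":[0,0,0]}]'
python3 -m crank '[{"delta_pos":[0.2,0.0093,0],"rot":[0,0,0]},{"delta_pos":[0.2,0.0093,0],"rot":[0,0,0]},{"delta_pos":[0.2,0.0093,0],"rot":[0,0,0]},{"delta_pos":[0.2,0.0093,0],"rot":[0,0,0]},{"delta_pos":[0.2,0.0093,0],"rot":[0,0,0]},{"delta_pos":[0.2,0.0093,0],"rot":[0,0,0]},{"delta_pos":[0.2,0.0093,0],"rot":[0,0,0]},{"delta_pos":[0.2,0.0093,0],"rot":[0,0,0]}]'
python3 -m crank '[{"delta_pos":[0.2,0.0093,0],"rot":[0,0,0]},{"delta_pos":[0.2,0.0093,0],"rot":[0,0,0]},{"delta_pos":[0.2,0.0093,0],"rot":[0,0,0]},{"delta_pos":[0.2,0.0093,0],"rot":[0,0,0]},{"delta_pos":[0.18,0.008,0],"rot":[0,0,0]},{"delta_pos":[0.12,0.006,0],"rot":[0,0,0]},{"delta_pos":[0.08,0.004,0],"rot":[0,0,0]},{"delta_pos":[0.03,0.001,0],"rot":[0,0,0]}]'
python3 -m crank '[{"delta_pos":[0,0,0],"rot":[0,0,-0.03]},{"delta_pos":[0,0,0.05],"rot":[0,0,-0.048]},{"delta_pos":[0,0,0.08],"rot":[0,0,-0.048]},{"delta_pos":[0,0,0.08],"rot":[0,0,0]},{"delta_pos":[0,0,0.06],"rot":[0,0,0]},{"delta_pos":[0,0,0.03],"rot":[0,0,0]},{"delta_pos":[0,0,0],"rot":[0,0,0]},{"delta_pos":[0,0,0],"rot":[0,0,0]}]'
python3 - <<'E'
from h import *
plan(.505,.316,.056,.210)
I=robot.get_image("scene");a=I[190:360,350:550]
cv2.imwrite("pics/p5.png",cv2.resize(a,None,fx=3,fy=3))
for c,m in masks("scene","dock_white"):
    print(c,np.argwhere(m>0).mean(0)[::-1],m.sum())
E
```

```text
time_s: 32.95
tool_pos: [0.4885, -0.1032, 0.1715]
tool_rot: [[-0.011, 1.0, -0.003], [1.0, 0.011, 0.0], [0.001, -0.003, -1.0]]
contact_force: [-0.4, -0.5, -1.6]
grip_width: 0.0551
time_s: 33.62
tool_pos: [0.4967, 0.1365, 0.1715]
tool_rot: [[-0.012, 1.0, -0.003], [1.0, 0.012, -0.001], [-0.001, -0.003, -1.0]]
contact_force: [0.6, 0.7, -1.2]
grip_width: 0.0552
time_s: 34.28
tool_pos: [0.5035, 0.3178, 0.1713]
tool_rot: [[-0.013, 1.0, -0.002], [1.0, 0.013, -0.001], [-0.001, -0.002, -1.0]]
contact_force: [0.7, 0.8, -1.2]
grip_width: 0.0552
time_s: 34.95
tool_pos: [0.5047, 0.3163, 0.128]
tool_rot: [[-0.208, 0.978, 0.0], [0.978, 0.208, -0.0], [-0.0, -0.0, -1.0]]
contact_force: [0.3, -0.6, -1.0]
grip_width: 0.0552
rot z -0.0005 shift now [-0.002  0.002  0.48 ] shift after rot [-0.002  0.002  0.48 ] tilt [ 1.e-04 -4.e-04 -1.e+00] pos [0.5047 0.3163 0.128 ] t 34.95
0.56 [232.8715509  197.28449096] 1051.0
```

View pics/p5.png

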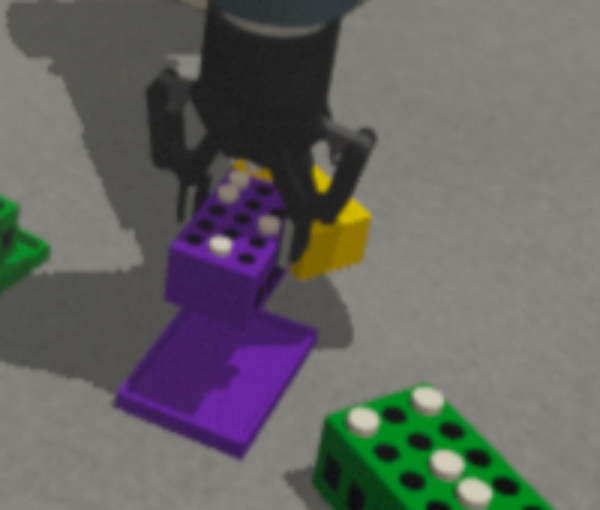

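```bash
python3 -m crank '[{"delta_pos":[-0.002,0.002,0.05],"rot":[0,0,0]},{"delta_pos":[0,0,0.1],"rot":[0,0,0]},{"delta_pos":[0,0,0.12],"rot":[0,0,0]},{"delta_pos":[0,0,0.1],"rot":[0,0,0]},{"delta_pos":[0,0,0.07],"rot":[0,0,0]},{"delta_pos":[0,0,0.04],"rot":[0,0,0]},{"delta_pos":[0,0,0],"rot":[0,0,0]},{"delta_pos":[0,0,0],"rot":[0,0,0]}]'
python3 -m crank '[{"delta_pos":[0,0,0.009],"rot":[0,0,0]},{"delta_pos":[0,0,0.009],"rot":[0,0,0]},{"delta_pos":[0,0,0.008],"rot":[0,0,0]},{"delta_pos":[0,0,0.007],"rot":[0,0,0]},{"delta_pos":[0,0,0.006],"rot":[0,0,0]},{"delta_pos":[0,0,0.005],"rot":[0,0,0]},{"delta_pos":[0,0,0],"rot":[0,0,0]},{"delta_pos":[0,0,0],"rot":[0,0,0]}]'
python3 - <<'E'
from h import *
a=robot.get_image("scene")[230:360,350:510]
cv2.imwrite("pics/p6.png",cv2.resize(a,None,fx=4,fy=4))
E
```

```text
time_s: 35.72
tool_pos: [0.5052, 0.3166, 0.0562]
tool_rot: [[-0.208, 0.978, 0.001], [0.978, 0.208, 0.0], [0.0, 0.001, -1.0]]
contact_force: [-0.8, 0.7, -0.9]
grip_width: 0.0551
time_s: 36.38
tool_pos: [0.5049, 0.3164, 0.0492]
tool_rot: [[-0.208, 0.978, 0.0], [0.978, 0.208, -0.0], [-0.0, 0.0, -1.0]]
contact_force: [-0.2, -0.5, -1.8]
grip_width: 0.0553
```

View pics/p6.png

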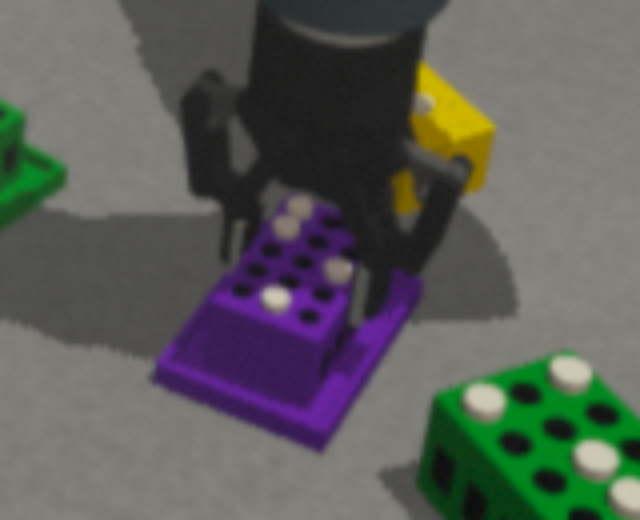

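```bash
python3 -m crank '[{"delta_pos":[0,0,0.005],"rot":[0,0,0]},{"delta_pos":[0,0,0.005],"rot":[0,0,0]},{"delta_pos":[0,0,0.004],"rot":[0,0,0]},{"delta_pos":[0,0,0.003],"rot":[0,0,0]},{"delta_pos":[0,0,0.002],"rot":[0,0,0]},{"delta_pos":[0,0,0],"rot":[0,0,0]},{"delta_pos":[0,0,0],"rot":[0,0,0]},{"delta_pos":[0,0,0],"rot":[0,0,0]}]'
```

```text
time_s: 37.1
tool_pos: [0.5048, 0.3164, 0.0469]
tool_rot: [[-0.208, 0.978, 0.0], [0.978, 0.208, 0.0], [0.0, 0.0, -1.0]]
contact_force: [-3.5, -1.6, 4.7]
grip_width: 0.0556
```

Seated (+4.7 N at the pick-up height). Release, rise and move aside.

```bash
python3 -m crank '[{"delta_pos":[0,0,0.003],"rot":[0,0,0]},{"delta_pos":[0,0,0],"rot":[0,0,0]},{"delta_pos":[0,0,0],"rot":[0,0,0]},{"delta_pos":[0,0,0],"rot":[0,0,0]},{"delta_pos":[0,0,0],"rot":[0,0,0]},{"delta_pos":[0,0,0],"rot":[0,0,0]},{"delta_pos":[0,0,0],"rot":[0,0,0]},{"delta_pos":[0,0,0],"rot":[0,0,0]}]' 0
python3 -m crank '[{"delta_pos":[0,0,-0.03],"rot":[0,0,0]},{"delta_pos":[0,0,-0.06],"rot":[0,0,0]},{"delta_pos":[0,0,-0.1],"rot":[0,0,0]},{"delta_pos":[0,0,-0.16],"rot":[0,0,0]},{"delta_pos":[0,0,-0.16],"rot":[0,0,0]},{"delta_pos":[0,0,-0.16],"rot":[0,0,0]},{"delta_pos":[0,0,-0.13],"rot":[0,0,0]},{"delta_pos":[0,0,-0.1],"rot":[0,0,0]}]'
python3 -m crank '[{"delta_pos":[-0.1,0,-0.05],"rot":[0,0,0]},{"delta_pos":[-0.2,-0.03,-0.05],"rot":[0,0,0]},{"delta_pos":[-0.24,-0.03,0],"rot":[0,0,0]},{"delta_pos":[-0.24,-0.03,0],"rot":[0,0,0]},{"delta_pos":[-0.24,-0.03,0],"rot":[0,0,0]},{"delta_pos":[-0.24,-0.03,0],"rot":[0,0,0]},{"delta_pos":[-0.24,-0.03,0],"rot":[0,0,0]},{"delta_pos":[-0.24,-0.03,0],"rot":[0,0,0]}]'
python3 -m crank '[{"delta_pos":[-0.24,-0.03,0],"rot":[0,0,0]},{"delta_pos":[-0.24,-0.03,0],"rot":[0,0,0]},{"delta_pos":[-0.24,-0.03,0],"rot":[0,0,0]},{"delta_pos":[-0.24,-0.03,0],"rot":[0,0,0]},{"delta_pos":[-0.2,0,0],"rot":[0,0,0]},{"delta_pos":[-0.1,0,0],"rot":[0,0,0]},{"delta_pos":[-0.05,0,0],"rot":[0,0,0]},{"delta_pos":[0,0,0],"rot":[0,0,0]}]'
python3 - <<'E'
from h import *
for n in("top","scene"): cv2.imwrite(f"pics/fin_{n}.png",robot.get_image(n))
for t in("bottle_center","beaker_center","timer_center"):
    e=robot.find_in("top",t)[0]; c=CAL["top"]; print(t,e["conf"],(c["R"].T@(np.array(e["centre"])-c["t"])).round(3))
print(robot.get_state()["time_s"])
E
```

```text
time_s: 37.77
tool_pos: [0.5049, 0.3164, 0.0459]
tool_rot: [[-0.208, 0.978, 0.0], [0.978, 0.208, 0.0], [0.0, 0.0, -1.0]]
contact_force: [0.4, 0.4, -0.4]
grip_width: 0.0857
time_s: 38.43
tool_pos: [0.5055, 0.3167, 0.1844]
tool_rot: [[-0.208, 0.978, 0.003], [0.978, 0.208, 0.002], [0.002, 0.003, -1.0]]
contact_force: [-0.4, 0.8, -0.3]
grip_width: 0.0851
time_s: 39.1
tool_pos: [0.5279, 0.0523, 0.1966]
tool_rot: [[-0.208, 0.978, 0.001], [0.978, 0.208, 0.0], [0.0, 0.001, -1.0]]
contact_force: [1.2, 0.1, -0.5]
grip_width: 0.0852
time_s: 39.77
tool_pos: [0.5514, -0.143, 0.196]
tool_rot: [[-0.206, 0.979, -0.0], [0.979, 0.206, -0.0], [-0.0, -0.0, -1.0]]
contact_force: [-0.6, 0.8, 0.3]
grip_width: 0.0857
bottle_center 0.67 [0.724 0.226 0.073]Traceback (most recent call last):
  File "<stdin>", line 4, in <module>
IndexError: list index out of range
```

View pics/fin_top.png

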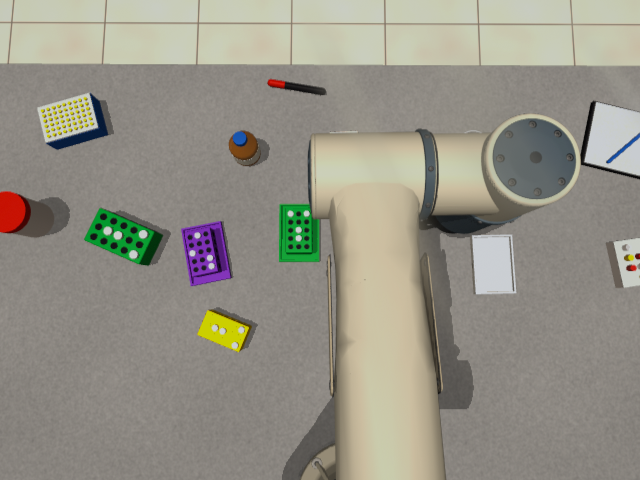

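View pics/fin_scene.png

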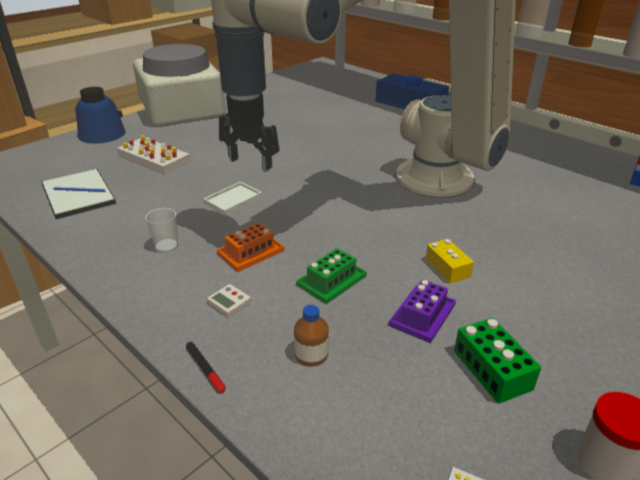

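Both views show each rack flat in its own colour's tray and the white tray (493,264) empty. Bottle, beaker and timer are at the same scene pixels as at the start. One numeric check, then hand in.

Run:
```python
from h import *
a,b=cv2.imread("pics/scene0.png"),cv2.imread("pics/fin_scene.png")
for n,(u,v) in dict(bottle=(311,335),beaker=(162,230),timer=(229,300)).items():
    t=a[v-24:v+24,u-20:u+20]; r=cv2.matchTemplate(b[v-34:v+34,u-30:u+30],t,cv2.TM_CCOEFF_NORMED); _,m,_,l=cv2.minMaxLoc(r); print(n,round(m,3),np.array(l)-10)
t=cv2.imread("pics/fin_top.png")
P,s,_=topface("green",(.551,.111),img=t); print("green",np.round(P,4),np.round(s,4))
s=robot.get_state(); print(s["time_s"],np.abs(s["qd"]).max(),s["contact_force"].round(1))
robot.job_done()
```

```text
bottle 0.999 [0 0]
beaker 0.911 [0 0]
timer 0.999 [0 0]
green [0.5451 0.1102 0.0048] [0.0859 0.1234]
39.9667 0.004727266959286955 [-0.6 -0.5 -0.1]
the job is handed in; nothing more can be done
```

The job is handed in at about 40 s of the 112 s allowed. All three racks are in the trays of their own colour and the white tray is empty again.

I parked the purple rack in the white tray, then moved orange to orange, the small green rack to green, and purple from white to purple. Each rack was lowered until it touched the tray floor (about 5–9 N) before release. I left the larger green block and the yellow block alone.

**Last checks:**
- **Racks:** the last pictures show each rack flat inside its own tray. Orange is seen only in the scene view, because the arm hides it from above. An earlier top view with the arm clear showed it well seated.
- **Bystanders:** the bottle, beaker and timer match the first scene picture with no pixel shift. The beaker's match is weaker (0.91), probably because of the changed shadow.
- **Checks that failed:** the numeric fit for the green rack was no use, because it outlined the green tray instead of the rack on it. The trained network also missed the beaker in the last top picture, because the arm was in the way. I relied on the pictures for both.

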